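Unpile the nail-studio cases onto their display stands

ROBOT

A 6-joint arm with a two-finger parallel gripper is mounted at the origin on the work surface. World frame = base frame: x ahead of the robot, y to its left, z up, the work surface at z = 0. Lengths are in mm, angles in rad, forces in N, time in s.
With the tool pointing down it reaches from about 275 to 750 mm from the base axis. Payload 10.2 kg.
Tool frame: the origin (TCP) lies on the centre line of the jaws, within the pads' length; the fingertips stand 8 mm ahead of it and the grasp point (between the pads) lies 11 mm behind it; x points along the fingers, y is the direction in which the jaws open and shut, and the axes are right-handed (so a half turn about x gives the same grasp; the last joint's range is limited). The gripper opens to 85 mm and grips with 20 to 120 N. Pads are 22 mm wide; open, the fingers measure 114 mm over their backs; the gripper's body (76 mm by 85 mm) begins 54 mm behind the grasp point. The pads swing forward as they close: fully open they stand 13 mm farther back than shut.
Start: joints at [0.942, 0.313, 1.498, -0, 1.331, -0.223], TCP at [207.259, 482.364, 239.294] pointing down, gripper open.
Joint ranges: [-2.94, 2.94], [-0.97, 2.17], [0.19, 2.56], [-1.23, 4.37], [0.02, 3.11], [-2.88, 2.88]. Speed limits (rad/s): [2.39, 2.39, 3.01, 3.14, 3.14, 3.14].

INTERFACE

Orientations are given as a unit quaternion [w, x, y, z].
In Python, from rig import ctrl, vision, workorder gives the robot as it stands. The module is installed in compiled form; this text tells all that it offers.
- The arm moves only by the shell command python3 -m jog 'ROWS' [OPENING] [FORCE]. ROWS is JSON, a list that holds one entry, the list of rows, each a list of 6 numbers: the shift along the tool's x, y, z in m, then the turn, a rotation vector about the tool's x, y, z in rad. A call has 1 to 12 rows; each row shifts and turns the commanded pose from where the row before left it, along the tool's axes as they then stand; what a row does not reach is not made up. A row lasts 1/8 s, in which the tool goes at most 62.5 mm and 10.7 degrees, less where a joint would pass 70% of its speed; a pose out of reach is approached as far as the arm can. A call is refused whole if a number of a shift passes 0.0625 or a number of a turn 0.188, either way. A call with a gripper value outside its range is refused whole. OPENING is the closure in counts, from 0 (fully open) to 255 (shut), set as the call begins (- or left out, the last holds). The fingers move at their own pace and stop on an object; FORCE is the grip in N (left out, the last holds). Time passes only in rows, so rows that do not move let the fingers close. It gives the time, the measured TCP pose, the force and the opening at its end, in the units of the state.
- ctrl.sense(): the state, without advancing time (a new reading comes with each control period).
- vision.capture(name): name is "scene" or "top"; returns a dict with "image" (384x512x3 uint8, red, green, blue), "mtx" (3x3 intrinsics, pixels), "k1" (the pictures are not rectified: a ray, as slopes to the right and down, at radius r is drawn at 1 + k1 r^2 times it, then the intrinsics apply), "R" (3x3) and "t" (3): a world point X has camera coordinates R X + t. Camera axes: x right, y down, z forward; pixel columns grow to the right and rows downward; lengths in mm; the calibration is good to about 2 mm. A picture is of the moment at which its call begins. There is no depth.
- workorder.finish_job(): hands the job in, once; it reports no verdict.
The state is a dict: "time_s": time; "joints": joint angles; "dq": joint speeds; "tau": joint torques, N m; "eef_pos": TCP position; "ee_rot": TCP orientation; "force": force on the tool from outside, world axes, zero at the start; "wrist_torque": the same for the moment, N m; "grip_width": opening from 0.0 (shut) to 1.0 (fully open).
Only numpy, scipy, OpenCV 4.12 (cv2) and the standard library are available. Lean on these libraries where they do the work, as an engineer would, in place of code of your own. Each camera call takes 0.05 s, during which the arm holds its last target.

TASK

Take the pile of nail-studio containers apart from the top down and stand each one, lid up, in the middle of the wooden display stand that has its own shape and size: the small jar first, then the square case and the wide jar in either order, and the long case last, with the square case and the long case squared up with their stands. Set them down gently, do not drop or tip them, and leave the buffer block and the metal tin where they are.

Things in the scene. Friction and masses are not known exactly. Their poses are not given: they have to be found in the camera images.
- long_case_centre (a point): Long flat lidded box, grey with a white lid (grey panel in the lid), 190 x 50 x 30 mm high, at the bottom of the pile. Point: its centre, 15 mm above its underside. x along its length (190), y across (50), z up. Its lid is flat; the square case and the wide jar stand on it side by side, about 48 mm either side of its middle along x. Mass about 0.18 kg.
- square_case_centre (a point): Square lidded case, grey with a white lid (grey panel in the lid), 58 x 58 x 30 mm high, standing on the long case (which end varies). Point: its centre, 15 mm above its underside. x and y along its sides, z up. Mass about 0.1 kg.
- wide_jar_centre (a point): Squat round jar, grey with a white lid (grey panel in the lid), 58 mm diameter, 30 mm high, standing on the other end of the long case. Point: its centre, 15 mm above its underside. z up. Mass about 0.1 kg.
- small_jar_centre (a point): Small round jar, grey with a white lid (grey panel in the lid), 34 mm diameter, 36 mm high, the top of the pile: it stands on the square case or on the wide jar. Point: its centre, 18 mm above its underside. z up. Mass about 0.05 kg.
- long_stand_top (a point): Long rectangular dark wooden display stand with a grey felt top, 214 x 74 mm, fixed; a plain flat slab 12 mm high without rim. Point: middle of its top face, 12 mm above the table. x along its length, y across, z up.
- square_stand_top (a point): Square dark wooden display stand with a grey felt top, 82 x 82 mm, 12 mm high, flat, fixed. Point: middle of its top face. x and y along its sides, z up.
- wide_round_stand_top (a point): Large round dark wooden display stand with a grey felt top, 82 mm diameter, 12 mm high, flat, fixed. Point: middle of its top face, z up.
- small_round_stand_top (a point): Small round dark wooden display stand with a grey felt top, 58 mm diameter, 12 mm high, flat, fixed. Point: middle of its top face, z up.
- buffer_block_centre (a point): Bystander: white and grey nail buffer block lying on the table, 70 x 30 x 26 mm high, loose. Point: its centre, x along its length, z up.
- cream_tin_centre (a point): Bystander: small bare metal tin on the table, 40 mm diameter, 18 mm high, loose. Point: its centre, z up.
There are look-alikes about, which are no part of the job. Leave any red look-alike of the part that bears small_jar_centre alone.

How it is judged:
By the outcome, as a careful person would: the job done as asked, in the order asked, and still so for the second after the job is handed in, with the robot touching nothing.
It also fails if it takes over 115 s, if anything falls off the work surface, if the arm or the gripper's body presses on something with over 40 N, if the wrist force passes 120 N, or if a joint passes its speed limit or range.

## Working session

There is one attempt and no reset: what is moved stays moved. The work goes in short steps, Python scripts to look and compute and a shell command to move; the robot and the scene stay as the last step left them, time stands still between calls to the robot, and variables do not carry over. Pictures are saved under pics/ and viewed, and the job is handed in when it is done.

```bash
mkdir -p pics; ls; python3 - <<'E'
from rig import ctrl, vision
import cv2
print(ctrl.sense())
for n in ["scene","top"]:
    c=vision.capture(n); print(n,c["mtx"],c["k1"],c["R"],c["t"])
    cv2.imwrite(f"pics/{n}0.png",cv2.resize(c["image"][:,:,::-1],(800,600),interpolation=cv2.INTER_CUBIC))
E
```

```text
pics
{'time_s': 0.0, 'joints': array([ 9.41581840e-01,  3.13456723e-01,  1.49846572e+00, -1.36211593e-05,
        1.33102060e+00, -2.23405436e-01]), 'dq': array([-0.00088504, -0.00061919, -0.00054086, -0.00035286, -0.00085031,
       -0.00189012]), 'tau': array([-1.16257248e-03, -4.12257600e+01, -2.59740025e+01, -2.47921498e-04,
        4.12830646e-03,  2.85353565e-06]), 'eef_pos': array([207.10836949, 482.13598625, 238.72085829]), 'ee_rot': array([ 0.69240768,  0.14205491,  0.69279401, -0.14292819]), 'force': array([-0.18936082, -0.20161501,  1.14181083]), 'wrist_torque': array([-0.00405109, -0.01669595, -0.00593833]), 'grip_width': 0.997499010827474}
scene [[444.53635936   0.         261.41748486]
 [  0.         444.53635936 188.65865175]
 [  0.           0.           1.        ]] -0.07308208718161441 [[-0.88693662  0.46154999  0.01774939]
 [ 0.31863926  0.6392278  -0.69989773]
 [-0.33438369 -0.61510928 -0.71402249]] [ 500.89055606 -124.54999732 1005.03002132]
top [[410.99718732   0.         256.70703148]
 [  0.         410.99718732 193.33270574]
 [  0.           0.           1.        ]] -0.14294446006636644 [[-0.02872557 -0.99880112 -0.03963796]
 [-0.9848829   0.03505741 -0.16963682]
 [ 0.17082305  0.03416584 -0.98470919]] [ 23.14987956 551.43535012 850.93408515]
```

View pics/scene0.png

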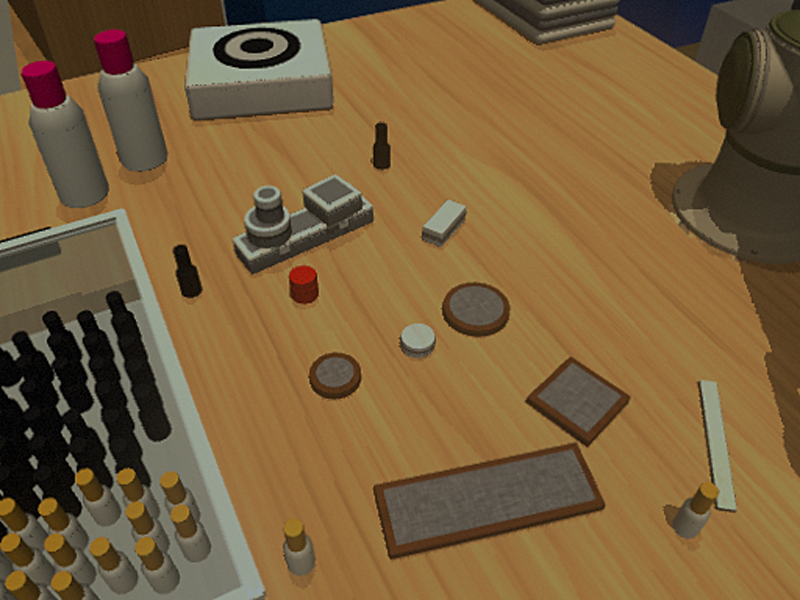

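View pics/top0.png

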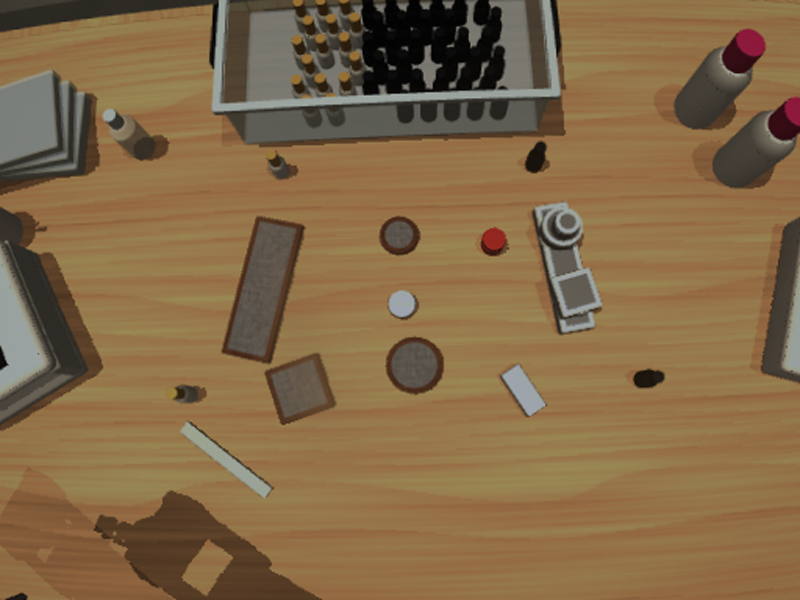

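```bash
cat > h.py <<'E'
import numpy as np, cv2
from rig import ctrl, vision
def ray(c,px):
    px=np.asarray(px,float).reshape(-1,1,2)
    n=cv2.undistortPoints(px,c["mtx"],np.array([c["k1"],0,0,0.])).reshape(-1,2)
    d=np.c_[n,np.ones(len(n))]@c["R"]; o=-c["R"].T@c["t"]
    return o,d
def plane(c,px,z):
    o,d=ray(c,px); s=(z-o[2])/d[:,2]
    return (o+d*s[:,None])[:,:2]
def proj(c,X):
    X=np.asarray(X,float).reshape(-1,3)
    return cv2.projectPoints(X,cv2.Rodrigues(c["R"])[0],c["t"],c["mtx"],np.array([c["k1"],0,0,0.]))[0].reshape(-1,2)
def crop(c,name,x0,y0,x1,y1,s=5):
    im=c["image"][y0:y1,x0:x1,::-1]
    cv2.imwrite("pics/"+name,cv2.resize(im,None,fx=s,fy=s,interpolation=cv2.INTER_CUBIC))
def grey(c,smax=60,vmin=0):
    hsv=cv2.cvtColor(c["image"],cv2.COLOR_RGB2HSV)
    return ((hsv[...,1]<smax)&(hsv[...,2]>=vmin)).astype(np.uint8)
def rect(P):
    (cx,cy),(w,h),a=cv2.minAreaRect(P.astype(np.float32))
    return np.round([cx,cy,w,h,a],1)
E
python3 - <<'E'
from h import *
for n in ["top","scene"]:
    c=vision.capture(n); m=grey(c,75)
    cv2.imwrite(f"pics/m_{n}.png",cv2.resize(m*255,None,fx=1.5,fy=1.5,interpolation=0))
    cs,_=cv2.findContours(m,cv2.RETR_EXTERNAL,cv2.CHAIN_APPROX_NONE)
    for k in cs:
        a=cv2.contourArea(k)
        if 60<a<8000:
            k=k.reshape(-1,2); P=plane(c,k,12); print(n,a,k.mean(0).round(0),rect(P),cv2.minEnclosingCircle(P.astype(np.float32)))
    crop(c,f"pile_{n}.png",*( (330,120,400,220) if n=="top" else (140,105,250,180)),6)
E
```

```text
top 552.5 [144. 294.] [338.  267.3 159.1  20.1  52.7] ((338.1383972167969, 267.2256164550781), 79.61483001708984)
top 421.0 [335. 249.] [ 425.5 -163.    70.7   32.1   32. ] ((425.5440673828125, -163.91798400878906), 37.40314483642578)
top 697.5 [191. 248.] [437.7 159.2  63.8  62.6  18. ] ((437.52105712890625, 159.311767578125), 43.547080993652344)
top 617.0 [265. 233.] [467.5  -9.3  62.7  62.7  88.2] ((466.9017333984375, -8.425800323486328), 32.4240608215332)
top 221.0 [257. 194.] [556.6   7.2  38.7  36.9  88. ] ((556.0729370117188, 6.466856956481934), 20.347118377685547)
top 207.5 [255. 150.] [660.3   7.7  37.2  38.6  88.2] ((660.8755493164062, 8.095855712890625), 20.12457847595215)
top 1868.5 [167. 184.] [588.  214.3  56.8 197.4  76.5] ((588.281982421875, 213.56646728515625), 100.88430786132812)
top 1521.5 [503. 194.] [ 547.7 -567.6   59.4  249.9   82. ] ((544.9091186523438, -588.5775756835938), 125.1412124633789)
top 4148.5 [ 16. 204.] [571.7 573.2 349.4 153.8   4.7] ((566.7599487304688, 634.0765380859375), 175.30213928222656)
top 2072.5 [362. 171.] [ 605.4 -240.1  194.1   70.7   
[... 1975 characters left out ...]
4 -643.5  352.7   85.6   84.6] ((752.7713623046875, -643.692626953125), 177.09912109375)
scene 1271.0 [475.  17.] [-463.  -460.2  492.4  161.4   25.3] ((-485.4453125, -412.7677001953125), 246.75045776367188)
scene 246.5 [417.  15.] [-295.7 -545.6  225.    88.    89.6] ((-283.19891357421875, -545.655517578125), 115.44688415527344)
scene 748.0 [364.  10.] [-160.5 -613.5  198.   226.3   67.1] ((-161.25457763671875, -613.1207275390625), 149.6753692626953)
scene 5078.0 [163.  40.] [ 489.5 -773.4  484.4  259.5   72.5] ((488.5810241699219, -767.5582275390625), 259.00634765625)
scene 461.5 [ 4. 31.] [  919.4 -1043.5   450.2    32.5    86.3] ((935.6026611328125, -1044.55029296875), 225.1138458251953)
```

```bash
python3 - <<'E'
import cv2,numpy as np
a=cv2.imread("pics/pile_top.png");b=cv2.imread("pics/pile_scene.png")
a=cv2.resize(a,(350,500));b=cv2.resize(b,(440,300))
o=np.zeros((500,795,3),np.uint8);o[:,:350]=a;o[:300,355:]=b;cv2.imwrite("pics/pile_both.png",o)
E
```

```text
(no output)
```

View pics/pile_both.png

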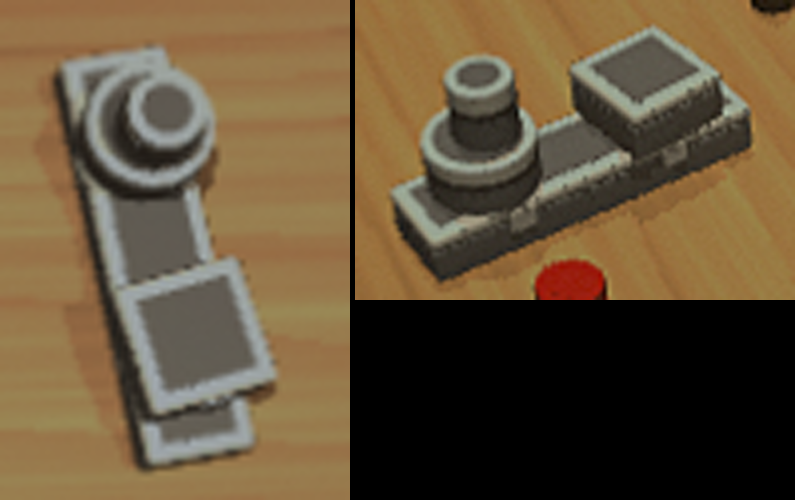

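View pics/m_top.png

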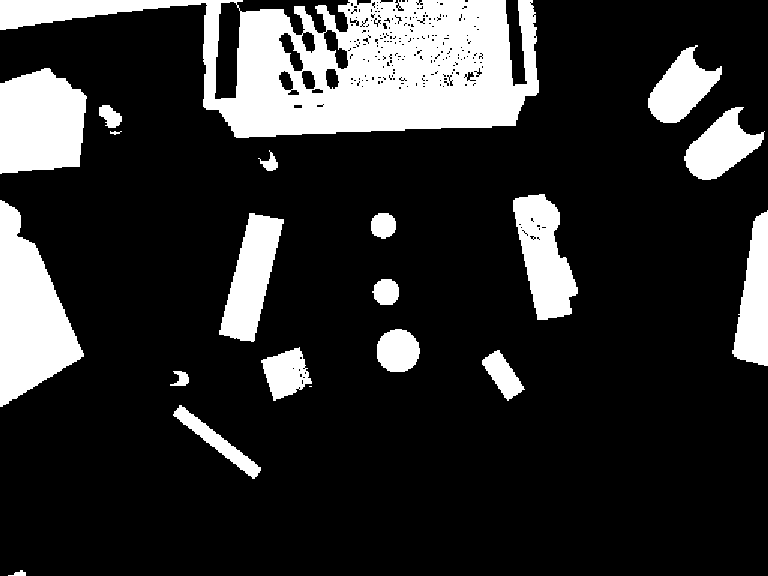

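```bash
python3 - <<'E'
from h import *
for n,(x0,y0,x1,y1) in {"top":(330,120,400,220),"scene":(140,105,250,180)}.items():
    c=vision.capture(n)
    S=4
    im=cv2.resize(c["image"][y0:y1,x0:x1],None,fx=S,fy=S,interpolation=cv2.INTER_CUBIC)
    hsv=cv2.cvtColor(im,cv2.COLOR_RGB2HSV); v=hsv[...,2]
    m=((hsv[...,1]<75)&(v>125)).astype(np.uint8)
    cv2.imwrite(f"pics/w_{n}.png",m*255)
    cs,h=cv2.findContours(m,cv2.RETR_CCOMP,cv2.CHAIN_APPROX_NONE)
    for k,hh in zip(cs,h[0]):
        a=cv2.contourArea(k)
        if a>300:
            k=(k.reshape(-1,2)+.5)/S-.5+[x0,y0]
            print(n,"hole" if hh[3]>=0 else "out",round(a/16),k.mean(0).round(1))
            for z in (30,60,96):
                P=plane(c,k,z);q=cv2.minEnclosingCircle(P.astype(np.float32));print("   ",z,rect(P),np.round([*q[0],2*q[1]],1))
    print(c["mtx"][0])
E
```

```text
top out 102 [369.8 207. ]
    30 [ 518.1 -242.6   21.7   49.7    8.1] [ 518.4 -242.7   52. ]
    60 [ 514.1 -235.4   21.    48.     8.1] [ 514.5 -235.5   50.3]
    96 [ 509.3 -226.7   20.1   46.     8.1] [ 509.7 -226.8   48.2]
top out 768 [364.4 177.4]
    30 [ 585.4 -238.9  112.1   59.7   14.7] [ 586.  -239.1  121.2]
    60 [ 579.2 -231.8  108.4   57.7   14.7] [ 579.7 -232.   117.1]
    96 [ 571.8 -223.3  103.9   55.3   14.7] [ 572.3 -223.5  112.3]
top hole 372 [368.8 186.2]
    30 [ 561.9 -245.3   45.3   45.7   14.6] [ 562.5 -245.2   60.3]
    60 [ 556.4 -238.    43.8   44.1   14.6] [ 557.1 -237.9   58.3]
    96 [ 549.9 -229.2   42.    42.3   14.6] [ 550.5 -229.1   55.9]
top out 568 [355.3 140.7]
    30 [ 663.6 -229.5   65.8   64.     9.5] [ 666.1 -224.8   78.6]
    60 [ 654.8 -222.7   63.6   61.8    9.5] [ 657.2 -218.1   75.9]
    96 [ 644.2 -214.6   61.    59.3    9.5] [ 646.5 -210.2   72.8]
top hole 81 [362.9 141.2]
    30 [ 667.  -239.9   24.2   23.8   60.3] [ 666.9 -240.2   24.9]
    60 [ 658.  -232.8   23.4   23.    60.3] [ 658.  -233.    24.1]
    96 [ 647.3 -224.2   22.4   
[... 1476 characters left out ...]
    30 [ 628.4 -308.2   25.3   24.9   77.1] [ 628.4 -308.3   26.3]
    60 [ 638.1 -268.9   24.    23.7   77.1] [ 638.1 -269.    24.9]
    96 [ 649.8 -221.7   22.5   22.2   77.1] [ 649.8 -221.9   23.3]
scene out 458 [212.3 122.7]
    30 [ 545.7 -270.8   61.3   62.3   14.4] [ 546.1 -270.3   84.4]
    60 [ 559.6 -233.4   58.2   59.2   14.4] [ 560.  -232.9   80.1]
    96 [ 576.3 -188.5   54.4   55.4   14.4] [ 576.6 -188.    75. ]
scene hole 253 [212.  121.9]
    30 [ 545.1 -272.6   46.4   47.2   14.9] [ 544.6 -272.4   64. ]
    60 [ 559.1 -235.1   44.1   44.8   14.9] [ 558.6 -234.9   60.7]
    96 [ 575.8 -190.1   41.2   41.9   14.9] [ 575.4 -190.    56.8]
[444.53635936   0.         261.41748486]
```

```bash
cat >> h.py <<'E'
from scipy.spatial.transform import Rotation as Ro
def tool():
    s=ctrl.sense(); q=s["ee_rot"]; return s,np.array(s["eef_pos"]),Ro.from_quat([q[1],q[2],q[3],q[0]]).as_matrix()
def goto(x,y,z,yaw,pos=None,Rm=None):
    """yaw: jaw direction deg in world (mod 180). prints tool-frame shift (m) & turn about tool x"""
    s,p,M=tool()
    cur=np.degrees(np.arctan2(M[1,1],M[0,1]))
    d=(yaw-cur+90)%180-90
    # residual tilt: full rotation to target (tool x down)
    a=np.radians(cur+d); Y=np.array([np.cos(a),np.sin(a),0]);X=np.array([0,0,-1.]);T=np.c_[X,Y,np.cross(X,Y)]
    rv=Ro.from_matrix(M.T@T).as_rotvec()
    dw=np.array([x,y,z])-p
    print("t",round(s["time_s"],2),"pos",p.round(1),"jawyaw",round(cur,1),"grip",round(s["grip_width"],3),"F",np.round(s["force"],1),"q",np.round(s["joints"],2))
    print(" shift mm BEFORE turn",(M.T@dw).round(1)," AFTER turn",(T.T@dw).round(1)," rotvec rad",rv.round(3))
E
python3 - <<'E'
from h import *
goto(648.5,-223,170,98)
s,p,M=tool();print(M.round(3))
for n in ["top","scene"]:
    c=vision.capture(n)
    hsv=cv2.cvtColor(c["image"],cv2.COLOR_RGB2HSV)
    m=((hsv[...,1]>180)&(hsv[...,2]>90)&((hsv[...,0]<6)|(hsv[...,0]>177))).astype(np.uint8)
    cs,_=cv2.findContours(m,0,1)
    for k in cs:
        if cv2.contourArea(k)>40: P=plane(c,k.reshape(-1,2),36);print(n,k.mean(0),rect(P))
E
```

```text
t 0.3 pos [207.2 482.3 239.1] jawyaw 66.8 grip 1.002 F [-0.6  0.9  0.3] q [ 0.94  0.31  1.5  -0.    1.33 -0.22]
 shift mm BEFORE turn [  69.3 -473.8  683.9]  AFTER turn [  69.1 -759.9  338.8]  rotvec rad [-0.545 -0.     0.   ]
[[-0.     0.395  0.919]
 [-0.     0.919 -0.395]
 [-1.    -0.    -0.   ]]
top [[315.23809524 152.9047619 ]] [ 642.2 -129.9   32.7   31.    68.8]
scene [[193.075 175.7  ]] [ 646.  -125.8   30.6   30.8   43.8]
```

```bash
python3 -m jog '[[[0,-0.013,0.019,0,0,0],[0,-0.0263,0.038,0,0,0],[0,-0.0263,0.038,0,0,0],[0,-0.0263,0.038,0,0,0],[0,-0.0263,0.038,0,0,0],[0,-0.0263,0.038,0,0,0],[0,-0.0263,0.038,0,0,0],[0,-0.0263,0.038,0,0,0],[0,-0.0263,0.038,0,0,0],[0,-0.0263,0.038,0,0,0],[0,-0.0263,0.038,0,0,0],[0,-0.0263,0.038,0,0,0]]]' 0 30
python3 -m jog '[[[0,-0.0263,0.038,0,0,0],[0,-0.0263,0.038,0,0,0],[0,-0.0263,0.038,0,0,0],[0,-0.0263,0.038,0,0,0],[0,-0.0263,0.038,0,0,0],[0,-0.0263,0.038,0,0,0],[0.02,-0.013,0.019,-0.18,0,0],[0.03,0,0,-0.18,0,0],[0.02,0,0,-0.18,0,0],[0,0,0,0,0,0],[0,0,0,0,0,0]]]'
python3 -c "
from h import *
goto(648.5,-223,150,98)
for n in ['scene','top']:
    c=vision.capture(n); cv2.imwrite(f'pics/{n}1.png',cv2.resize(c['image'][:,:,::-1],(800,600)))"
```

```text
time_s: 1.9
eef_pos: [490.1, 30.7, 239.4]
ee_rot: [0.693, 0.143, 0.692, -0.143]
force: [0.4, 0.8, 0.6]
grip_width: 0.997
time_s: 3.28
eef_pos: [649.3, -222.5, 170.5]
ee_rot: [0.706, -0.047, 0.705, 0.046]
force: [0.1, 0.1, 0.1]
grip_width: 0.997
t 3.27 pos [ 649.3 -222.5  170.5] jawyaw 97.5 grip 0.997 F [0.1 0.1 0.1] q [-0.5   0.73  1.03 -0.    1.39 -2.2 ]
 shift mm BEFORE turn [20.5 -0.4 -0.9]  AFTER turn [20.5 -0.4 -0.9]  rotvec rad [-0.009  0.001  0.001]
```

View pics/scene1.png

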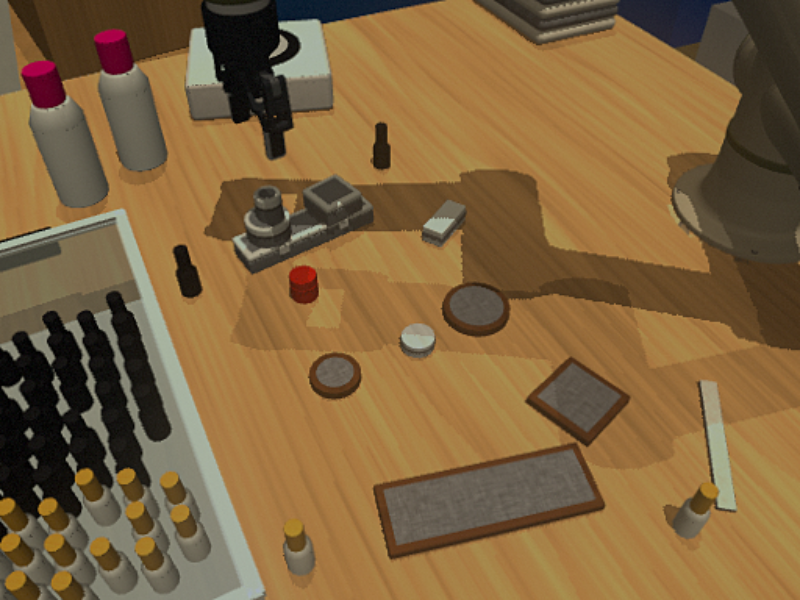

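```bash
python3 -m jog '[[[0.02,-0.0004,-0.0009,0,0,0],[0.025,0,0,0,0,0],[0.025,0,0,0,0,0],[0.015,0,0,0,0,0],[0.0105,0,0,0,0,0],[0,0,0,0,0,0],[0,0,0,0,0,0]]]' 110
python3 -c "
from h import *
goto(648.5,-223,75,98)
for n,b in [('scene',(130,60,250,180)),('top',(300,90,420,210))]:
    c=vision.capture(n); crop(c,f'{n}2.png',*b,5)"
```

```text
time_s: 4.25
eef_pos: [648.5, -223.0, 74.8]
ee_rot: [0.706, -0.048, 0.705, 0.047]
force: [-0.7, -0.7, 0.3]
grip_width: 0.57
t 4.25 pos [ 648.5 -223.    74.8] jawyaw 97.7 grip 0.57 F [-0.7 -0.7  0.3] q [-0.5   0.81  1.13  0.    1.2  -2.21]
 shift mm BEFORE turn [-0.2  0.  -0. ]  AFTER turn [-0.2  0.  -0. ]  rotvec rad [-0.006  0.001  0.001]
```

View pics/scene2.png

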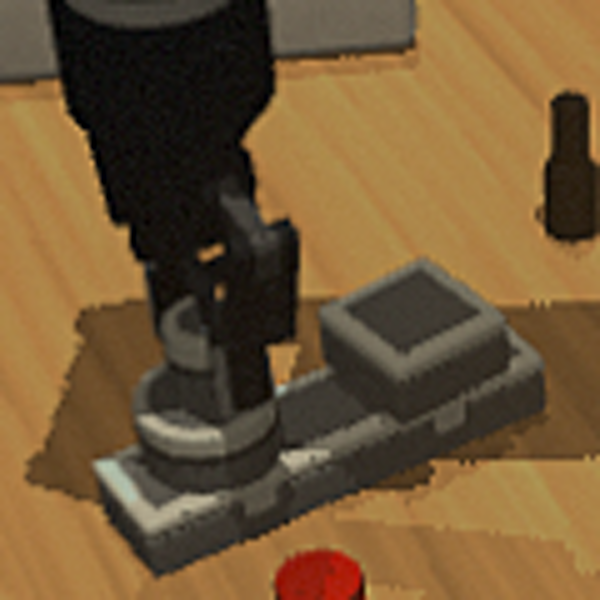

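View pics/top2.png

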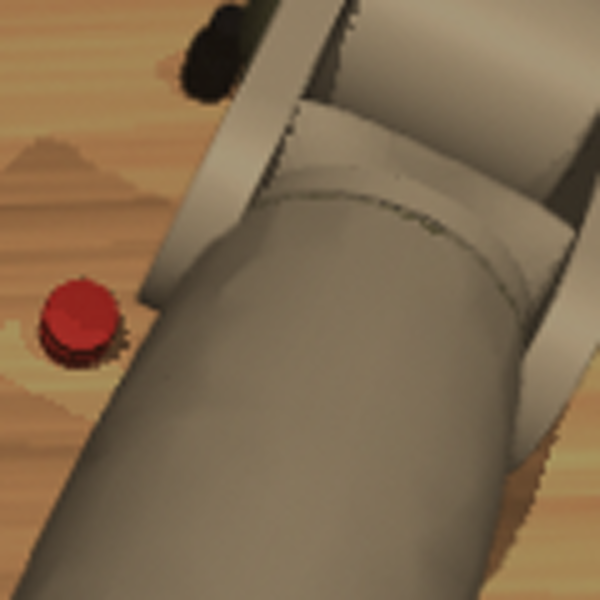

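The scene crop shows the small jar (crop ~185,330) between the fingers, with the front finger clear of the wide jar. The red look-alike stands apart and is not touched. I'll close now.

```bash
python3 -m jog '[[[0,0,0,0,0,0],[0,0,0,0,0,0],[0,0,0,0,0,0],[0,0,0,0,0,0]]]' 200 25
python3 -m jog '[[[-0.006,0,0,0,0,0],[-0.02,0,0,0,0,0],[-0.03,0,0,0,0,0],[-0.03,0,0,0,0,0],[0,0,0,0,0,0]]]' 
python3 -c "
from h import *
goto(662,9.2,160,98)
for n,b in [('scene',(130,40,250,180))]:
    c=vision.capture(n); crop(c,f'{n}3.png',*b,4)"
```

```text
time_s: 4.85
eef_pos: [648.4, -223.0, 74.4]
ee_rot: [0.706, -0.048, 0.705, 0.047]
force: [-1.8, 0.6, 4.7]
grip_width: 0.393
time_s: 5.48
eef_pos: [649.1, -223.4, 163.5]
ee_rot: [0.707, -0.049, 0.704, 0.046]
force: [-0.2, 0.5, 0.0]
grip_width: 0.392
t 5.47 pos [ 649.1 -223.4  163.5] jawyaw 97.7 grip 0.392 F [-0.2  0.5  0. ] q [-0.5   0.73  1.04 -0.    1.37 -2.21]
 shift mm BEFORE turn [  2.9 228.7  43.9]  AFTER turn [  3.5 228.5  45.1]  rotvec rad [-0.005  0.005  0.004]
```

View pics/scene3.png

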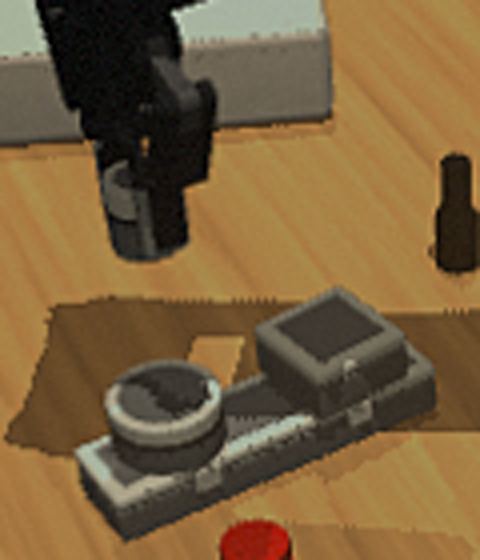

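```bash
python3 -m jog '[[[0,0.01,0.002,0,0,0],[0,0.025,0.005,0,0,0],[0,0.03,0.006,0,0,0],[0,0.03,0.006,0,0,0],[0,0.03,0.006,0,0,0],[0,0.03,0.006,0,0,0],[0,0.03,0.006,0,0,0],[0,0.025,0.005,0,0,0],[0,0.0185,0.0031,-0.005,0.005,0.004],[0,0,0,0,0,0],[0,0,0,0,0,0]]]'
python3 -c "
from h import *
goto(662,9.2,60,98)
for n,b in [('scene',(170,100,290,260)),('top',(310,90,420,230))]:
    c=vision.capture(n); crop(c,f'{n}4.png',*b,4)"
```

```text
time_s: 6.9
eef_pos: [662.1, 9.1, 159.6]
ee_rot: [0.703, -0.048, 0.707, 0.05]
force: [-0.5, -1.2, -0.0]
grip_width: 0.388
t 6.9 pos [662.1   9.1 159.6] jawyaw 97.9 grip 0.388 F [-0.5 -1.2 -0. ] q [-0.16  0.68  1.13  0.    1.33 -1.87]
 shift mm BEFORE turn [99.6 -0.2  0.4]  AFTER turn [99.6  0.1 -0.1]  rotvec rad [-0.001 -0.005 -0.004]
```

View pics/scene4.png

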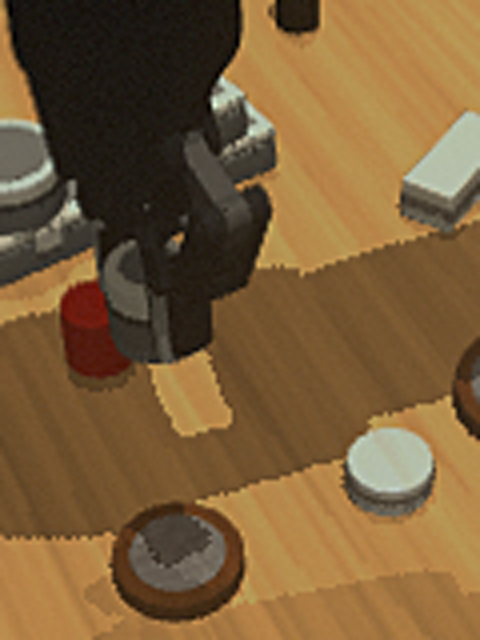

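View pics/top4.png

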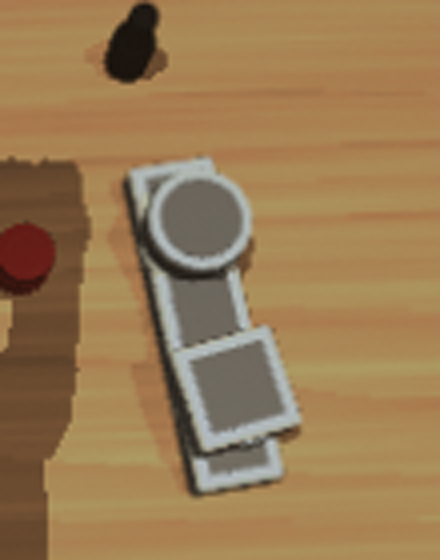

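```bash
python3 -m jog '[[[0.02,0,0,0,0,0],[0.03,0,0,0,0,0],[0.03,0,0,0,0,0],[0.02,0,0,0,0,0],[0.015,0,0,0,0,0],[0.008,0,0,0,0,0],[0.005,0,0,0,0,0],[0.003,0,0,0,0,0],[0,0,0,0,0,0],[0,0,0,0,0,0]]]'
python3 -m jog '[[[0.001,0,0,0,0,0],[0.001,0,0,0,0,0],[0,0,0,0,0,0]]]'
python3 -c "
from h import *
goto(662,9.2,26,98)
for n,b in [('scene',(170,100,290,260))]:
    c=vision.capture(n); crop(c,f'{n}5.png',*b,4)"
```

```text
time_s: 8.25
eef_pos: [661.7, 10.1, 29.2]
ee_rot: [0.704, -0.048, 0.707, 0.05]
force: [0.5, 0.3, -0.9]
grip_width: 0.388
time_s: 8.62
eef_pos: [661.5, 10.1, 26.7]
ee_rot: [0.703, -0.048, 0.707, 0.05]
force: [0.0, -0.3, -0.3]
grip_width: 0.39
t 8.62 pos [661.5  10.1  26.7] jawyaw 98.0 grip 0.39 F [ 0.  -0.3 -0.3] q [-0.16  0.83  1.25  0.    1.08 -1.87]
 shift mm BEFORE turn [ 0.7 -0.9  0.4]  AFTER turn [ 0.7 -0.9  0.4]  rotvec rad [-0.    -0.005 -0.004]
```

View pics/scene5.png

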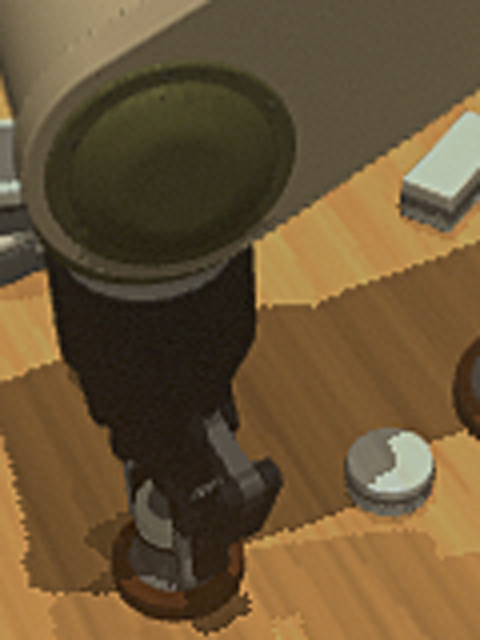

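```bash
python3 -m jog '[[[0.0005,-0.0009,0.0004,0,0,0],[0,0,0,0,0,0]]]'
python3 -m jog '[[[0.0005,0,0,0,0,0],[0,0,0,0,0,0]]]'
python3 -m jog '[[[0.0005,0,0,0,0,0],[0,0,0,0,0,0]]]'
```

```text
time_s: 8.93
eef_pos: [662.2, 9.3, 26.5]
ee_rot: [0.704, -0.048, 0.707, 0.05]
force: [-0.4, 0.5, 2.8]
grip_width: 0.39
time_s: 9.18
eef_pos: [662.2, 9.3, 26.5]
ee_rot: [0.704, -0.048, 0.707, 0.05]
force: [-2.7, -0.5, 5.4]
grip_width: 0.392
time_s: 9.43
eef_pos: [662.2, 9.3, 26.5]
ee_rot: [0.704, -0.048, 0.707, 0.05]
force: [-3.8, 1.4, 9.2]
grip_width: 0.389
```

```bash
python3 -m jog '[[[-0.001,0,0,0,0,0],[0,0,0,0,0,0],[0,0,0,0,0,0],[0,0,0,0,0,0]]]' 100
python3 -m jog '[[[-0.01,0,0,0,0,0],[-0.025,0,0,0,0,0],[-0.04,0,0,0,0,0],[-0.04,0,0,0,0,0],[-0.02,0,0,0,0,0],[0,0,0,0,0,0]]]'
python3 - <<'E'
from h import *
goto(650,-223,165,98)
S=4
for n,(x0,y0,x1,y1) in {"top":(330,120,400,220),"scene":(140,105,250,180)}.items():
    c=vision.capture(n)
    im=cv2.resize(c["image"][y0:y1,x0:x1],None,fx=S,fy=S,interpolation=cv2.INTER_CUBIC)
    hsv=cv2.cvtColor(im,cv2.COLOR_RGB2HSV); v=hsv[...,2]
    m=((hsv[...,1]<75)&(v>125)).astype(np.uint8)
    cs,h=cv2.findContours(m,cv2.RETR_CCOMP,cv2.CHAIN_APPROX_NONE)
    for k,hh in zip(cs,h[0]):
        a=cv2.contourArea(k)
        if a>1500:
            k=(k.reshape(-1,2)+.5)/S-.5+[x0,y0]; P=plane(c,k,60);q=cv2.minEnclosingCircle(P.astype(np.float32))
            print(n,"hole" if hh[3]>=0 else "out",round(a/16),k.mean(0).round(1),rect(P),np.round([*q[0],2*q[1]],1))
c=vision.capture("scene"); crop(c,"scene6.png",130,90,270,260,3)
E
```

```text
time_s: 9.93
eef_pos: [662.0, 9.2, 26.1]
ee_rot: [0.703, -0.048, 0.707, 0.05]
force: [-0.3, 0.5, -0.4]
grip_width: 0.613
time_s: 10.68
eef_pos: [663.4, 8.7, 163.4]
ee_rot: [0.705, -0.048, 0.706, 0.05]
force: [0.5, 0.3, -0.4]
grip_width: 0.609
t 10.68 pos [663.4   8.7 163.4] jawyaw 98.0 grip 0.609 F [ 0.5  0.3 -0.4] q [-0.16  0.68  1.13  0.    1.34 -1.87]
 shift mm BEFORE turn [  -2.2 -227.6  -45.4]  AFTER turn [  -1.6 -227.6  -45.5]  rotvec rad [-0.    -0.001 -0.003]
top out 119 [369.7 206.8] [ 513.9 -235.2   21.8   48.4    8.1] [ 515.  -235.3   50.9]
top out 801 [364.2 177. ] [ 580.6 -231.3  111.6   58.1   14.4] [ 581.3 -231.4  120.3]
top hole 343 [368.8 186.2] [ 556.6 -237.9   43.    41.8   13.9] [ 557.5 -237.6   56.8]
top out 589 [355.3 141. ] [ 654.5 -222.6   63.9   62.6    9.1] [ 657.1 -218.4   76.4]
top hole 305 [359.9 144.2] [ 651.8 -225.6   45.    44.4   22. ] [ 651.4 -225.5   45.8]
scene out 129 [159.9 157.9] [ 688.9 -179.8   31.6   50.1    9. ] [ 688.3 -179.4   55.1]
scene out 140 [168.9 139.1] [ 657.2 -221.    52.3   59.     4.5] [ 655.  -221.3   59.7]
```

View pics/scene6.png

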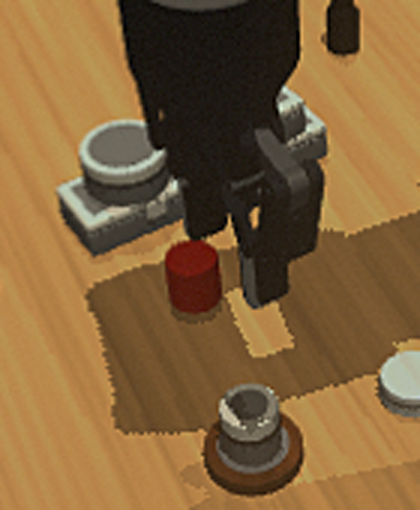

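```bash
cat >> h.py <<'E'
def lid(n,box,z,S=4,amin=300,smax=75,vmin=110):
    x0,y0,x1,y1=box; c=vision.capture(n)
    im=cv2.resize(c["image"][y0:y1,x0:x1],None,fx=S,fy=S,interpolation=cv2.INTER_CUBIC)
    hsv=cv2.cvtColor(im,cv2.COLOR_RGB2HSV)
    m=((hsv[...,1]<smax)&(hsv[...,2]>vmin)).astype(np.uint8)
    cs,h=cv2.findContours(m,cv2.RETR_CCOMP,cv2.CHAIN_APPROX_NONE)
    for k,hh in zip(cs,h[0]):
        a=cv2.contourArea(k)
        if a>amin:
            k=(k.reshape(-1,2)+.5)/S-.5+[x0,y0]; P=plane(c,k,z)
            q=cv2.minEnclosingCircle(P.astype(np.float32))
            print(n,"hole" if hh[3]>=0 else "out",round(a/S/S),k.mean(0).round(1),"rect",rect(P),"circ",np.round([*q[0],2*q[1]],1))
E
python3 -m jog '[[[0,-0.01,-0.002,0,0,0],[0,-0.025,-0.005,0,0,0],[0,-0.03,-0.006,0,0,0],[0,-0.03,-0.006,0,0,0],[0,-0.03,-0.006,0,0,0],[0,-0.03,-0.006,0,0,0],[0,-0.03,-0.006,0,0,0],[0,-0.025,-0.005,0,0,0],[0,-0.0186,-0.0025,0,0,0],[0,0,0,0,0,0],[0,0,0,0,0,0]]]' 0
python3 - <<'E'
from h import *
goto(653,-224.2,38,98)
lid("top",(235,130,280,170),48); lid("scene",(195,210,235,260),48,vmin=120)
c=vision.capture("scene"); crop(c,"scene7.png",190,200,240,260,8)
c=vision.capture("top"); crop(c,"top7.png",235,130,280,170,8)
E
```

```text
time_s: 12.2
eef_pos: [650.6, -222.9, 160.5]
ee_rot: [0.703, -0.048, 0.707, 0.051]
force: [0.0, 0.2, -0.4]
grip_width: 1.002
t 12.2 pos [ 650.6 -222.9  160.5] jawyaw 98.0 grip 1.002 F [ 0.   0.2 -0.4] q [-0.5   0.74  1.02  0.    1.38 -2.21]
 shift mm BEFORE turn [122.5  -2.1   2.9]  AFTER turn [122.5  -1.6   2.2]  rotvec rad [ 0.    -0.005 -0.004]
top out 163 [254.1 145.3] rect [660.8   8.1  33.6  32.5  87.7] circ [661.    8.2  34. ]
top hole 56 [254.1 145. ] rect [661.7   7.8  20.   19.2  42.1] circ [661.5   7.7  20.7]
scene out 230 [212.5 225. ] rect [663.7  11.3  33.1  32.9  63.4] circ [664.   11.4  34.1]
scene hole 101 [212.6 224.5] rect [663.7  10.5  21.7  21.8  63.5] circ [663.2  10.4  22.8]
```

View pics/scene7.png

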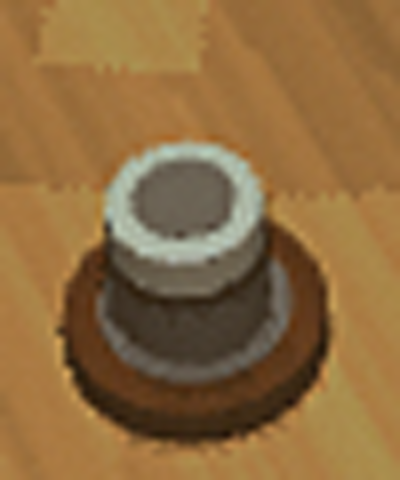

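View pics/top7.png

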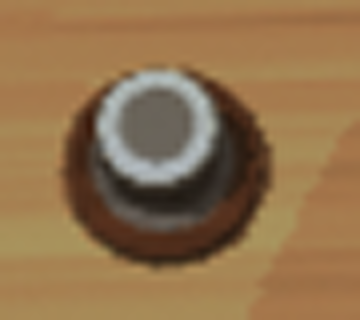

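The small jar stands upright on its small round stand, within about 1 mm of centre in both views (lid at scene crop ~185,200 and top crop ~157,125). Next is the wide jar.

```bash
python3 -m jog '[[[0.02,-0.0016,0.0025,0,0,0],[0.03,0,0,0,0,0],[0.03,0,0,0,0,0],[0.02,0,0,0,0,0],[0.012,0,0,0,0,0],[0.0105,0,0,0,0,0],[0,0,0,0,0,0],[0,0,0,0,0,0]]]' 0
python3 -c "
from h import *
goto(653,-224.2,38,98)
for n,b in [('scene',(130,60,250,180))]:
    c=vision.capture(n); crop(c,f'{n}8.png',*b,5)"
```

```text
time_s: 13.4
eef_pos: [652.8, -224.8, 38.9]
ee_rot: [0.704, -0.048, 0.707, 0.05]
force: [-0.1, 0.6, -0.3]
grip_width: 0.998
t 13.4 pos [ 652.8 -224.8   38.9] jawyaw 98.0 grip 0.998 F [-0.1  0.6 -0.3] q [-0.5   0.87  1.12  0.    1.15 -2.21]
 shift mm BEFORE turn [0.9 0.6 0.2]  AFTER turn [0.9 0.6 0.2]  rotvec rad [-0.    -0.004 -0.003]
```

View pics/scene8.png

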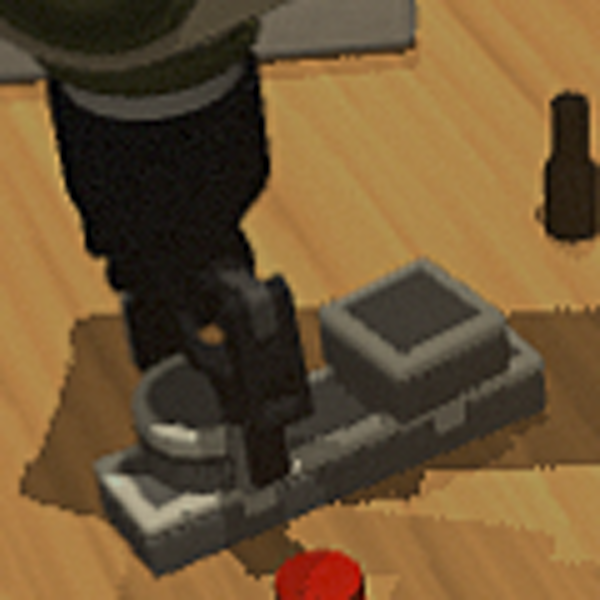

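```bash
python3 -m jog '[[[0,0.0006,0.0002,0,0,0],[0,0,0,0,0,0],[0,0,0,0,0,0],[0,0,0,0,0,0]]]' 60 25
python3 -m jog '[[[0,0,0,0,0,0],[0,0,0,0,0,0],[0,0,0,0,0,0]]]' 130 25
python3 -m jog '[[[-0.005,0,0,0,0,0],[-0.01,0,0,0,0,0],[0,0,0,0,0,0]]]'
python3 -c "
from h import *
goto(653,-224.2,38,98)
for n,b in [('scene',(130,60,250,180))]:
    c=vision.capture(n); crop(c,f'{n}9.png',*b,5)"
```

```text
time_s: 13.95
eef_pos: [652.6, -224.0, 38.1]
ee_rot: [0.704, -0.048, 0.707, 0.05]
force: [0.4, 0.3, -0.8]
grip_width: 0.764
time_s: 14.32
eef_pos: [652.7, -224.0, 38.3]
ee_rot: [0.704, -0.048, 0.707, 0.05]
force: [0.1, 0.9, 1.9]
grip_width: 0.672
time_s: 14.7
eef_pos: [653.1, -224.3, 54.3]
ee_rot: [0.704, -0.048, 0.707, 0.05]
force: [-0.7, -0.0, -0.2]
grip_width: 0.674
t 14.7 pos [ 653.1 -224.3   54.3] jawyaw 98.0 grip 0.674 F [-0.7 -0.  -0.2] q [-0.5   0.85  1.12  0.    1.18 -2.21]
 shift mm BEFORE turn [16.3  0.  -0.1]  AFTER turn [16.3  0.1 -0.1]  rotvec rad [-0.    -0.003 -0.003]
```

View pics/scene9.png

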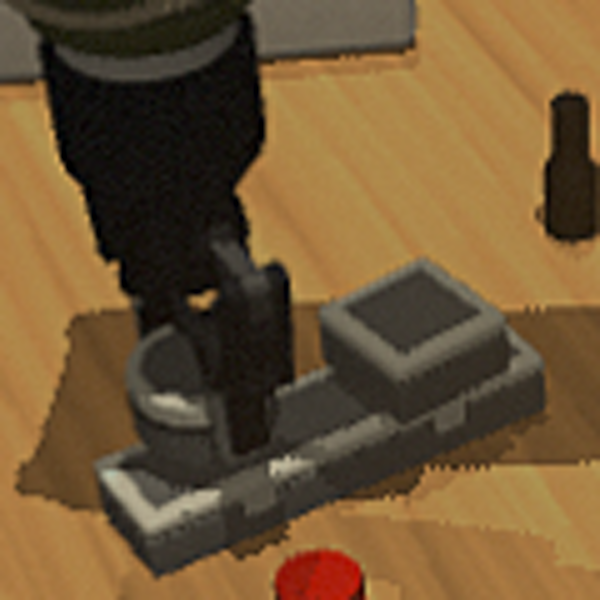

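```bash
python3 -m jog '[[[-0.02,0,0,0,0,0],[-0.03,0,0,0,0,0],[-0.03,0,0,0,0,0],[-0.025,0,0,0,0,0],[0,0,0,0,0,0]]]'
python3 -c "
from h import *
goto(467.7,-7.8,110,98)"
```

```text
time_s: 15.38
eef_pos: [654.0, -224.8, 161.1]
ee_rot: [0.705, -0.049, 0.706, 0.05]
force: [-0.5, 0.9, -1.6]
grip_width: 0.673
t 15.38 pos [ 654.  -224.8  161.1] jawyaw 98.0 grip 0.673 F [-0.5  0.9 -1.6] q [-0.5   0.75  1.01  0.    1.38 -2.21]
 shift mm BEFORE turn [  51.5  240.7 -154.3]  AFTER turn [  51.1  240.8 -154.3]  rotvec rad [-0.    -0.001 -0.001]
```

```bash
python3 -m jog '[[[0,0.012,-0.0077,0,0,0],[0,0.0267,-0.0171,0,0,0],[0,0.0267,-0.0171,0,0,0],[0,0.0267,-0.0171,0,0,0],[0,0.0267,-0.0171,0,0,0],[0,0.0267,-0.0171,0,0,0],[0,0.0267,-0.0171,0,0,0],[0.005,0.0267,-0.0171,0,0,0],[0.015,0.0267,-0.0171,0,0,0],[0.015,0.0151,-0.0098,0,0,0],[0.015,0,0,0,0,0],[0,0,0,0,0,0]]]'
python3 -c "
from h import *
goto(467.7,-7.8,20.3,98)
for n,b in [('scene',(240,80,360,230))]:
    c=vision.capture(n); crop(c,f'{n}10.png',*b,4)
for n in ('top','scene'):
  lid(n,(330,120,400,220) if n=='top' else (140,105,250,180),30,vmin=125)"
```

```text
time_s: 16.88
eef_pos: [465.8, -6.9, 108.7]
ee_rot: [0.703, -0.048, 0.708, 0.051]
force: [-0.0, 0.4, -1.1]
grip_width: 0.669
t 16.88 pos [465.8  -6.9 108.7] jawyaw 98.0 grip 0.669 F [-0.   0.4 -1.1] q [-0.27  0.35  1.83  0.    0.97 -1.98]
 shift mm BEFORE turn [88.4 -1.6  2.4]  AFTER turn [88.4 -1.1  1.7]  rotvec rad [-0.    -0.008 -0.005]
top out 112 [369.8 206.9] rect [ 517.9 -242.6   22.2   49.9    8.2] circ [ 519.2 -242.3   52.3]
top out 1631 [361.9 165.6] rect [ 613.  -231.8  169.4   60.    14.5] circ [ 613.1 -232.3  172.9]
top hole 358 [368.8 186.2] rect [ 561.8 -245.3   44.8   44.5   14.4] circ [ 562.8 -244.9   59.5]
top hole 623 [357.9 154.2] rect [ 637.4 -225.7  101.6   36.7    9.3] circ [ 637.  -225.9  105.4]
scene out 363 [176.9 149.4] rect [ 640.8 -219.3  115.8   54.8    8.3] circ [ 641.  -219.   122.2]
scene out 37 [232.8 131.3] rect [ 515.6 -222.7   41.5   18.8   57.6] circ [ 523.  -227.4   41.5]
scene out 472 [212.4 122.9] rect [ 545.8 -270.    62.    63.7   14.5] circ [ 546.7 -270.1   85.3]
scene hole 238 [211.9 121.9] rect [ 545.  -272.3   45.3   46.    14.6] circ [ 544.9 -272.5   62.2]
```

View pics/scene10.png

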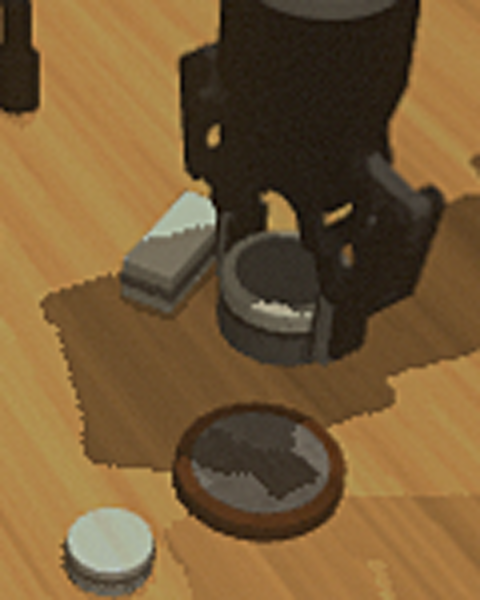

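```bash
python3 -m jog '[[[0.015,-0.0014,0.0022,0,-0.005,-0.004],[0.025,0,0,0,0,0],[0.02,0,0,0,0,0],[0.012,0,0,0,0,0],[0.007,0,0,0,0,0],[0.004,0,0,0,0,0],[0.002,0,0,0,0,0],[0,0,0,0,0,0],[0,0,0,0,0,0]]]'
python3 -c "
from h import *
goto(467.7,-7.8,20.3,98)"
```

```text
time_s: 18.15
eef_pos: [469.2, -8.3, 25.1]
ee_rot: [0.706, -0.049, 0.705, 0.049]
force: [0.8, -1.3, -1.4]
grip_width: 0.67
t 18.15 pos [469.2  -8.3  25.1] jawyaw 98.0 grip 0.67 F [ 0.8 -1.3 -1.4] q [-0.27  0.5   1.89  0.    0.76 -1.98]
 shift mm BEFORE turn [ 4.8  0.7 -1.4]  AFTER turn [ 4.8  0.7 -1.4]  rotvec rad [-0.  0.  0.]
```

```bash
python3 -m jog '[[[0.002,0.0007,-0.0014,0,0,0],[0.0015,0,0,0,0,0],[0,0,0,0,0,0]]]'
python3 -m jog '[[[0.001,0,0,0,0,0],[0,0,0,0,0,0]]]'
python3 -m jog '[[[0.0007,0,0,0,0,0],[0,0,0,0,0,0]]]'
```

```text
time_s: 18.52
eef_pos: [467.5, -7.8, 21.2]
ee_rot: [0.705, -0.049, 0.705, 0.049]
force: [0.6, -0.5, -1.5]
grip_width: 0.668
time_s: 18.77
eef_pos: [467.6, -7.8, 20.4]
ee_rot: [0.705, -0.049, 0.705, 0.049]
force: [-0.4, 0.8, -0.2]
grip_width: 0.673
time_s: 19.02
eef_pos: [467.7, -7.8, 20.2]
ee_rot: [0.706, -0.049, 0.705, 0.049]
force: [-2.6, -0.1, 7.7]
grip_width: 0.668
```

```bash
python3 -m jog '[[[-0.0005,0,0,0,0,0],[0,0,0,0,0,0],[0,0,0,0,0,0],[0,0,0,0,0,0]]]' 0
python3 -m jog '[[[-0.01,0,0,0,0,0],[-0.025,0,0,0,0,0],[-0.04,0,0,0,0,0],[-0.04,0,0,0,0,0],[-0.02,0,0,0,0,0],[0,0,0,0,0,0]]]'
python3 -c "
from h import *
goto(557.9,-236.5,160,104.6)"
```

```text
time_s: 19.52
eef_pos: [467.5, -7.8, 20.0]
ee_rot: [0.705, -0.049, 0.705, 0.049]
force: [0.5, -0.0, -0.8]
grip_width: 0.999
time_s: 20.27
eef_pos: [468.1, -7.9, 156.6]
ee_rot: [0.707, -0.05, 0.704, 0.049]
force: [-0.6, 0.1, -0.9]
grip_width: 1.0
t 20.27 pos [468.1  -7.9 156.6] jawyaw 98.0 grip 1.0 F [-0.6  0.1 -0.9] q [-0.27  0.27  1.78 -0.    1.08 -1.98]
 shift mm BEFORE turn [  -2.9 -238.9   57.2]  AFTER turn [  -3.4 -243.9   29.3]  rotvec rad [-0.115  0.003  0.002]
```

```bash
python3 -m jog '[[[0,-0.012,0.0029,0,0,0],[0,-0.0267,0.0064,0,0,0],[0,-0.0267,0.0064,0,0,0],[0,-0.0267,0.0064,0,0,0],[0,-0.0267,0.0064,0,0,0],[0,-0.0267,0.0064,0,0,0],[0,-0.0267,0.0064,0,0,0],[0,-0.0267,0.0064,0,0,0],[0,-0.0267,0.0064,0,0,0],[0,-0.0133,0.0031,-0.115,0.003,0.002],[0,0,0,0,0,0],[0,0,0,0,0,0]]]'
python3 - <<'E'
from h import *
goto(557.9,-236.5,38,104.6)
lid("scene",(275,165,340,225),42,vmin=120);lid("top",(235,200,300,260),42,vmin=120)
c=vision.capture("scene"); crop(c,"scene11.png",270,150,345,230,6)
E
```

```text
time_s: 21.78
eef_pos: [556.9, -236.1, 154.3]
ee_rot: [0.7, -0.088, 0.703, 0.09]
force: [-0.3, 0.5, 0.3]
grip_width: 1.002
t 21.77 pos [ 556.9 -236.1  154.3] jawyaw 104.4 grip 1.002 F [-0.3  0.5  0.3] q [-0.59  0.56  1.35 -0.    1.23 -2.42]
 shift mm BEFORE turn [116.3  -1.    1.3]  AFTER turn [116.3  -0.6   0.8]  rotvec rad [-0.003 -0.004 -0.003]
scene out 24 [275.7 215.1] rect [555.2  35.2  25.7   5.2  61.3] circ [557.5  33.9  25.7]
scene out 510 [306.  184.7] rect [469.9  -5.4  56.1  56.7  25.8] circ [470.1  -5.6  57.7]
scene hole 342 [305.7 184. ] rect [469.   -7.2  46.5  46.3  24. ] circ [469.4  -7.3  47.6]
top out 531 [264.3 232.1] rect [467.2  -8.5  56.4  56.4  88.2] circ [467.3  -8.3  57.7]
top hole 327 [264.7 232.2] rect [466.7  -9.2  43.7  44.8  43.3] circ [467.3  -8.9  45.7]
top out 23 [256.4 200.6] rect [535.8   6.6  26.9   6.1  88. ] circ [538.4   6.5  26.9]
```

View pics/scene11.png

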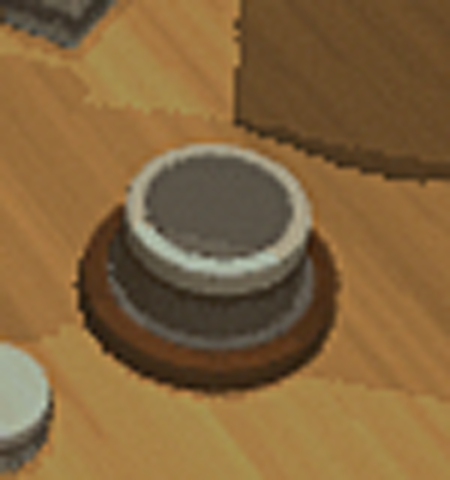

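The wide jar is centred on its large round stand (mean of both views 468.4,-7.4 against 467.7,-7.8). Now the square case.

```bash
python3 -m jog '[[[0.02,-0.0006,0.001,-0.003,-0.003,-0.002],[0.03,0,0,0,0,0],[0.03,0,0,0,0,0],[0.02,0,0,0,0,0],[0.01,0,0,0,0,0],[0.006,0,0,0,0,0],[0,0,0,0,0,0],[0,0,0,0,0,0]]]' 0
python3 -c "
from h import *
goto(557.9,-236.5,38,104.6)
for n,b in [('scene',(150,50,270,170))]:
    c=vision.capture(n); crop(c,f'{n}12.png',*b,5)"
```

```text
time_s: 22.92
eef_pos: [558.7, -236.9, 39.8]
ee_rot: [0.702, -0.091, 0.701, 0.09]
force: [-0.3, 0.2, 0.5]
grip_width: 0.997
t 22.93 pos [ 558.7 -236.9   39.8] jawyaw 104.7 grip 0.997 F [-0.3  0.2  0.5] q [-0.59  0.7   1.45  0.    0.99 -2.42]
 shift mm BEFORE turn [ 1.8  0.6 -0.7]  AFTER turn [ 1.8  0.6 -0.7]  rotvec rad [0.002 0.001 0.001]
```

View pics/scene12.png

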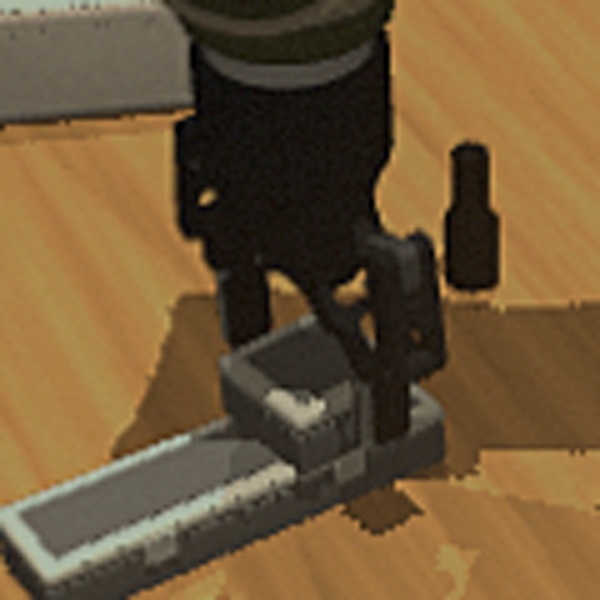

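```bash
python3 -m jog '[[[0.0015,0.0006,-0.0007,0,0,0],[0,0,0,0,0,0],[0,0,0,0,0,0],[0,0,0,0,0,0]]]' 60 25
python3 -m jog '[[[0,0,0,0,0,0],[0,0,0,0,0,0],[0,0,0,0,0,0]]]' 130 25
python3 -m jog '[[[-0.005,0,0,0,0,0],[-0.01,0,0,0,0,0],[0,0,0,0,0,0]]]'
python3 -c "
from h import *
goto(558,-236.5,38,104.6)
for n,b in [('scene',(150,50,270,170))]:
    c=vision.capture(n); crop(c,f'{n}13.png',*b,5)"
```

```text
time_s: 23.48
eef_pos: [557.6, -236.3, 37.6]
ee_rot: [0.701, -0.091, 0.701, 0.091]
force: [0.0, -0.4, -0.3]
grip_width: 0.766
time_s: 23.85
eef_pos: [557.7, -236.4, 37.7]
ee_rot: [0.701, -0.091, 0.701, 0.091]
force: [0.3, -1.0, 2.6]
grip_width: 0.673
time_s: 24.22
eef_pos: [558.0, -236.6, 53.7]
ee_rot: [0.702, -0.091, 0.701, 0.09]
force: [-0.3, -0.5, -1.8]
grip_width: 0.674
t 24.23 pos [ 558.  -236.6   53.7] jawyaw 104.7 grip 0.674 F [-0.3 -0.5 -1.8] q [-0.59  0.68  1.44  0.    1.02 -2.42]
 shift mm BEFORE turn [15.7  0.1  0. ]  AFTER turn [15.7  0.1  0. ]  rotvec rad [0.002 0.001 0.001]
```

View pics/scene13.png

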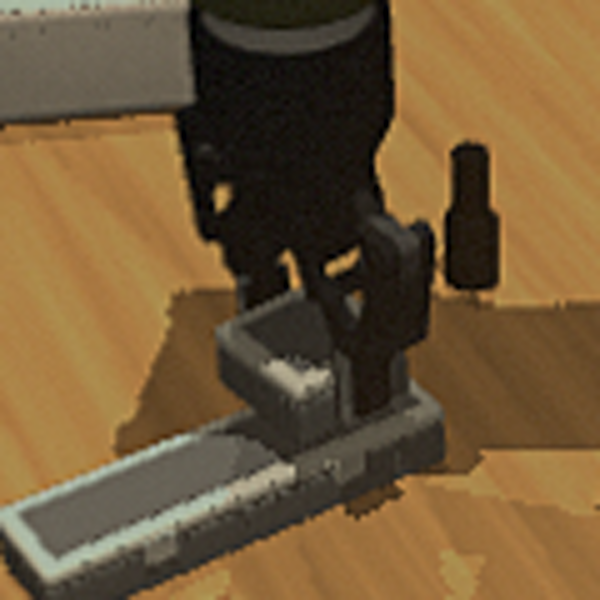

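```bash
python3 -m jog '[[[-0.02,0,0,0,0,0],[-0.03,0,0,0,0,0],[-0.03,0,0,0,0,0],[-0.025,0,0,0,0,0],[0,0,0,0,0,0]]]'
python3 - <<'E'
from h import *
for sm in (75,95,110):
    lid("top",(160,215,220,280),12,smax=sm,vmin=40,amin=2000)
    lid("scene",(325,220,415,290),12,smax=sm,vmin=40,amin=2000)
    lid("top",(130,125,210,250),12,smax=sm,vmin=40,amin=2000)
    lid("scene",(230,275,400,365),12,smax=sm,vmin=40,amin=2000)
goto(438.9,159.5,150,107.8)
E
```

```text
time_s: 24.9
eef_pos: [558.1, -236.7, 158.9]
ee_rot: [0.702, -0.091, 0.7, 0.09]
force: [-0.2, -0.6, -1.1]
grip_width: 0.675
top out 760 [190.6 248.5] rect [438.  159.3  64.6  63.8  18.5] circ [437.4 159.3  88.1]
scene out 1162 [370.5 253.6] rect [439.5 160.4  65.8  65.5  18. ] circ [439.5 160.6  90.8]
top out 408 [190.2 242.3] rect [447.  162.   44.5  64.6  16.5] circ [446.3 161.7  76.1]
top out 1944 [167.1 184.3] rect [588.  214.   57.5 197.4  76.2] circ [588.2 213.4 203.6]
scene out 4416 [310.9 317.5] rect [589.4 215.7  58.  198.   76.2] circ [589.6 216.  204.6]
top out 228 [171.2 273.3] rect [388.3 202.5  56.6  38.   89.2] circ [388.  203.3  66.5]
top out 815 [190.8 248.4] rect [438.1 158.9  66.4  65.7  18.3] circ [437.6 158.7  90.1]
top out 131 [165.2 220.3] rect [500.8 217.   28.8  30.4  88.3] circ [503.3 216.9  38.4]
scene out 1191 [370.4 253.6] rect [439.4 160.3  66.6  66.1  18. ] circ [439.7 160.4  91.8]
top out 438 [190.4 242.1] rect [447.2 161.8  46.4  66.2  17. ] circ [446.5 161.2  78.5]
top out 2012 [167.2 184.3] rect [588.  213.9  58.7 198.6  76. ] circ [588.  213.5 205.
[... 242 characters left out ...]
1] circ [437.9 158.7  91.1]
top out 136 [165.2 220.4] rect [500.8 216.7  29.4  30.4  88.3] circ [503.  216.7  39.2]
scene out 1208 [370.7 253.9] rect [439.4 160.4  67.1  66.6  17.9] circ [439.6 160.7  92.3]
top out 455 [190.5 242. ] rect [447.4 161.7  47.4  67.1  17.4] circ [446.5 161.2  79.6]
top out 2054 [167.2 184.3] rect [587.9 213.9  59.6 199.6  76. ] circ [588.  214.2 206.3]
scene out 4536 [310.8 317.5] rect [589.2 215.7  59.  198.8  76.2] circ [589.6 215.7 205.7]
t 25.5 pos [ 557.5 -236.3  157.5] jawyaw 104.7 grip 0.674 F [ 0.2  1.1 -2. ] q [-0.59  0.56  1.35  0.    1.23 -2.42]
 shift mm BEFORE turn [  7.6 413.  -14. ]  AFTER turn [  7.5 413.1   8. ]  rotvec rad [-0.053  0.    -0.   ]
```

```bash
python3 -m jog '[[[0,0.013,-0.0005,0,0,0],[0,0.028,-0.001,0,0,0],[0,0.037,-0.0013,0,0,0],[0,0.04,-0.0014,0,0,0],[0,0.04,-0.0014,0,0,0],[0,0.04,-0.0014,0,0,0],[0,0.04,-0.0014,0,0,0],[0,0.04,-0.0014,0,0,0],[0,0.04,-0.0014,0,0,0],[0,0.037,-0.0013,0,0,0],[0,0.035,-0.0012,0,0,0],[0,0.02,-0.0005,0,0,0]]]'
python3 -m jog '[[[0.01,0.003,-0.0001,-0.057,0,0],[0.02,0,0,0,0,0],[0.02,0,0,0,0,0],[0,0,0,0,0,0],[0,0,0,0,0,0]]]'
python3 -c "
from h import *
goto(438.8,159.6,19.8,108)
for n,b in [('scene',(310,130,430,290))]:
    c=vision.capture(n); crop(c,f'{n}14.png',*b,3)"
```

```text
time_s: 27.0
eef_pos: [438.2, 158.3, 157.8]
ee_rot: [0.701, -0.091, 0.701, 0.091]
force: [-0.9, -1.2, -1.1]
grip_width: 0.674
time_s: 27.62
eef_pos: [438.8, 159.7, 108.5]
ee_rot: [0.699, -0.111, 0.698, 0.111]
force: [-0.3, 0.4, -1.2]
grip_width: 0.671
t 27.62 pos [438.8 159.7 108.5] jawyaw 108.0 grip 0.671 F [-0.3  0.4 -1.2] q [ 0.1   0.34  1.83  0.    0.96 -1.79]
 shift mm BEFORE turn [88.7 -0.1 -0.2]  AFTER turn [88.7 -0.1 -0. ]  rotvec rad [0.    0.001 0.   ]
```

View pics/scene14.png

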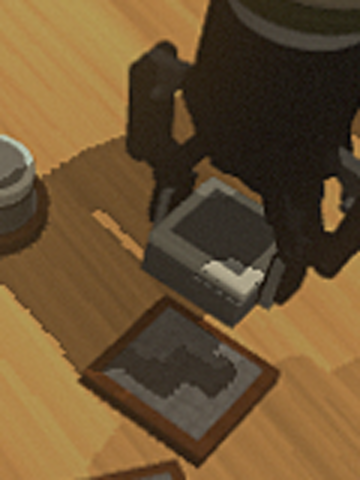

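```bash
python3 -m jog '[[[0.015,0,0,0,0,0],[0.025,0,0,0,0,0],[0.02,0,0,0,0,0],[0.012,0,0,0,0,0],[0.007,0,0,0,0,0],[0.004,0,0,0,0,0],[0.002,0,0,0,0,0],[0,0,0,0,0,0],[0,0,0,0,0,0]]]'
python3 -c "
from h import *
goto(438.8,159.6,19.8,108)"
```

```text
time_s: 28.8
eef_pos: [438.9, 159.5, 22.9]
ee_rot: [0.699, -0.111, 0.698, 0.111]
force: [0.1, -0.1, -1.4]
grip_width: 0.678
t 28.8 pos [438.9 159.5  22.9] jawyaw 108.0 grip 0.678 F [ 0.1 -0.1 -1.4] q [ 0.1   0.5   1.89  0.    0.75 -1.79]
 shift mm BEFORE turn [ 3.1  0.1 -0. ]  AFTER turn [ 3.1  0.1 -0. ]  rotvec rad [ 0.     0.001 -0.   ]
```

```bash
python3 -m jog '[[[0.0015,0,0,0,0,0],[0.001,0,0,0,0,0],[0,0,0,0,0,0]]]'
python3 -m jog '[[[0.0007,0,0,0,0,0],[0,0,0,0,0,0]]]'
python3 -m jog '[[[0.0005,0,0,0,0,0],[0,0,0,0,0,0]]]'
```

```text
time_s: 29.18
eef_pos: [438.6, 159.5, 20.1]
ee_rot: [0.698, -0.111, 0.698, 0.111]
force: [-0.0, 0.2, -1.1]
grip_width: 0.674
time_s: 29.42
eef_pos: [438.7, 159.5, 19.7]
ee_rot: [0.698, -0.111, 0.698, 0.111]
force: [-1.4, -0.3, 5.2]
grip_width: 0.677
time_s: 29.68
eef_pos: [438.7, 159.5, 19.7]
ee_rot: [0.698, -0.111, 0.698, 0.111]
force: [-5.6, -1.2, 12.0]
grip_width: 0.671
```

```bash
python3 -m jog '[[[-0.0005,0,0,0,0,0],[0,0,0,0,0,0],[0,0,0,0,0,0],[0,0,0,0,0,0]]]' 0
python3 -m jog '[[[-0.01,0,0,0,0,0],[-0.025,0,0,0,0,0],[-0.04,0,0,0,0,0],[-0.04,0,0,0,0,0],[-0.02,0,0,0,0,0],[0,0,0,0,0,0]]]'
python3 - <<'E'
from h import *
for v in (125,110):
    lid("top",(325,115,405,225),30,vmin=v);lid("scene",(140,105,250,180),30,vmin=v)
c=vision.capture("scene"); crop(c,"scene15.png",130,90,260,190,6)
goto(605,-230,155,98.3)
E
```

```text
time_s: 30.18
eef_pos: [438.7, 159.5, 19.4]
ee_rot: [0.698, -0.111, 0.698, 0.111]
force: [-0.1, 0.6, -1.1]
grip_width: 0.999
time_s: 30.92
eef_pos: [439.3, 159.5, 156.0]
ee_rot: [0.7, -0.111, 0.697, 0.111]
force: [-0.1, 0.1, -0.9]
grip_width: 1.0
top out 1755 [361.1 170.5] rect [ 600.6 -229.8  189.7   52.     8.1] circ [ 600.5 -230.   194.1]
top hole 1095 [361.4 169.9] rect [ 600.9 -231.1  174.7   34.9    8. ] circ [ 601.2 -231.1  175.7]
scene out 1421 [193.  143.1] rect [ 604.3 -224.7  189.3   54.9    8.4] circ [ 604.3 -225.5  194.1]
scene hole 849 [193.  141.6] rect [ 603.4 -228.1  174.8   36.3    8.2] circ [ 603.2 -228.8  176.5]
top out 1776 [361.  170.6] rect [ 600.3 -229.6  190.2   52.6    7.9] circ [ 600.5 -230.   194.1]
top hole 1002 [361.4 169.8] rect [ 601.3 -231.2  172.1   33.1    8. ] circ [ 601.4 -231.   173. ]
scene out 1466 [194.  144.4] rect [ 603.8 -220.   189.5   64.3    8.3] circ [ 604.4 -225.2  194.6]
scene hole 796 [193.5 141.6] rect [ 603.4 -228.1  173.9   34.7    8.1] circ [ 603.1 -228.1  175.3]
t 31.18 pos [438.2 159.4 153.5] jawyaw 108.0 grip 1.003 F [ 0.6  0.6 -0.8] q [ 0.1   0.28  1.79  0.    1.08 -1.79]
 shift mm BEFORE turn [  -1.8 -421.8   38.3]  AFTER turn [  -1.5 -409.4  108.8]  rotvec rad [ 0.169 -0.002 -0.   ]
```

View pics/scene15.png

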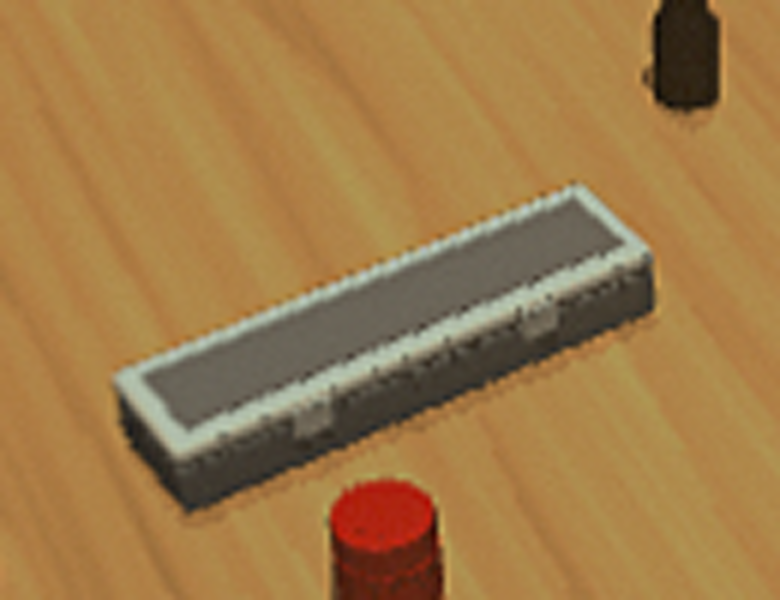

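```bash
python3 -m jog '[[[0,-0.013,0.0011,0,0,0],[0,-0.028,0.0024,0,0,0],[0,-0.04,0.0034,0,0,0],[0,-0.042,0.0036,0,0,0],[0,-0.042,0.0036,0,0,0],[0,-0.042,0.0036,0,0,0],[0,-0.042,0.0036,0,0,0],[0,-0.042,0.0036,0,0,0],[0,-0.042,0.0036,0,0,0],[0,-0.04,0.0034,0,0,0],[0,-0.03,0.0025,0,0,0],[0,-0.0176,0.0015,0,0,0]]]'
python3 -m jog '[[[0.015,0,0,0.086,0,0],[0.03,0,0,0.086,0,0],[0.02,0,0,0,0,0],[0,0,0,0,0,0],[0,0,0,0,0,0]]]'
python3 - <<'E'
from h import *
goto(602.3,-229.6,16,98.1)
for v in (125,):
    lid("top",(165,215,220,280),42,vmin=v);lid("scene",(325,205,415,290),42,vmin=v)
c=vision.capture("scene"); crop(c,"scene16.png",320,200,420,290,4)
c=vision.capture("top"); crop(c,"top16.png",160,210,225,285,6)
E
```

```text
time_s: 32.67
eef_pos: [602.6, -231.9, 153.5]
ee_rot: [0.698, -0.11, 0.699, 0.11]
force: [-0.8, 0.3, -0.5]
grip_width: 1.001
time_s: 33.3
eef_pos: [603.0, -230.1, 90.2]
ee_rot: [0.706, -0.05, 0.705, 0.05]
force: [-0.4, -0.6, 0.3]
grip_width: 1.002
t 33.3 pos [ 603.  -230.1   90.2] jawyaw 98.1 grip 1.002 F [-0.4 -0.6  0.3] q [-0.55  0.71  1.27  0.    1.15 -2.26]
 shift mm BEFORE turn [74.2  0.7 -0.7]  AFTER turn [74.2  0.6 -0.6]  rotvec rad [0.001 0.001 0.001]
scene out 929 [374. 244.] rect [441.2 162.   58.   57.1  18. ] circ [441.8 162.3  78.3]
scene hole 513 [373.7 242.7] rect [440.2 160.3  43.3  43.   18.3] circ [440.1 160.4  59. ]
```

View pics/scene16.png

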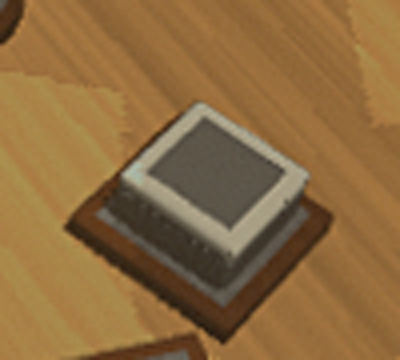

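View pics/top16.png

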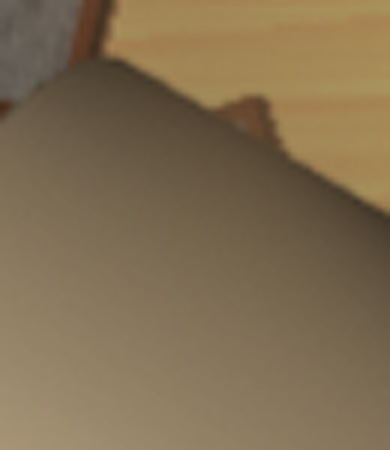

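```bash
python3 -m jog '[[[0.015,0.0006,-0.0006,0,0,0],[0.025,0,0,0,0,0],[0.02,0,0,0,0,0],[0.01,0,0,0,0,0],[0.006,0,0,0,0,0],[0.001,0,0,0,0,0],[0,0,0,0,0,0],[0,0,0,0,0,0]]]' 0
python3 -c "
from h import *
goto(602.3,-229.6,12,98.1)
for n,b in [('scene',(130,50,260,190))]:
    c=vision.capture(n); crop(c,f'{n}17.png',*b,4)"
```

```text
time_s: 34.5
eef_pos: [602.4, -229.1, 12.9]
ee_rot: [0.706, -0.05, 0.705, 0.05]
force: [0.3, 0.5, -0.7]
grip_width: 1.0
t 34.5 pos [ 602.4 -229.1   12.9] jawyaw 98.1 grip 1.0 F [ 0.3  0.5 -0.7] q [-0.54  0.81  1.32  0.    1.01 -2.26]
 shift mm BEFORE turn [ 0.9 -0.5 -0.1]  AFTER turn [ 0.9 -0.5 -0.1]  rotvec rad [0.001 0.001 0.   ]
```

View pics/scene17.png

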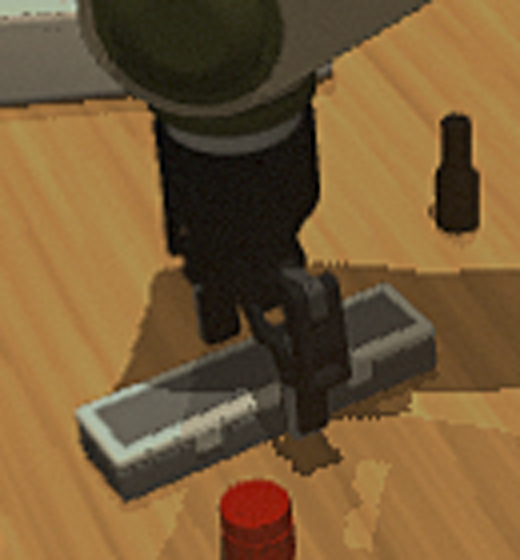

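```bash
python3 -m jog '[[[0,-0.0005,0,0,0,0],[0,0,0,0,0,0],[0,0,0,0,0,0],[0,0,0,0,0,0]]]' 80 40
python3 -m jog '[[[0,0,0,0,0,0],[0,0,0,0,0,0],[0,0,0,0,0,0]]]' 150 40
python3 -m jog '[[[-0.004,0,0,0,0,0],[-0.008,0,0,0,0,0],[-0.01,0,0,0,0,0],[0,0,0,0,0,0]]]'
python3 -c "
from h import *
goto(602.3,-229.6,150,98.1)
for n,b in [('scene',(130,50,260,190))]:
    c=vision.capture(n); crop(c,f'{n}18.png',*b,4)"
```

```text
time_s: 35.05
eef_pos: [602.2, -229.4, 12.4]
ee_rot: [0.705, -0.05, 0.705, 0.05]
force: [-0.6, 1.1, 0.4]
grip_width: 0.684
time_s: 35.42
eef_pos: [602.3, -229.5, 12.6]
ee_rot: [0.705, -0.05, 0.705, 0.05]
force: [0.6, -0.0, 1.4]
grip_width: 0.576
time_s: 35.92
eef_pos: [602.7, -229.7, 35.7]
ee_rot: [0.706, -0.051, 0.705, 0.05]
force: [-0.4, 0.1, -1.4]
grip_width: 0.577
t 35.92 pos [ 602.7 -229.7   35.7] jawyaw 98.1 grip 0.577 F [-0.4  0.1 -1.4] q [-0.55  0.78  1.31  0.    1.05 -2.26]
 shift mm BEFORE turn [-114.4    0.    -0.2]  AFTER turn [-114.3    0.2   -0.4]  rotvec rad [0.001 0.002 0.001]
```

View pics/scene18.png

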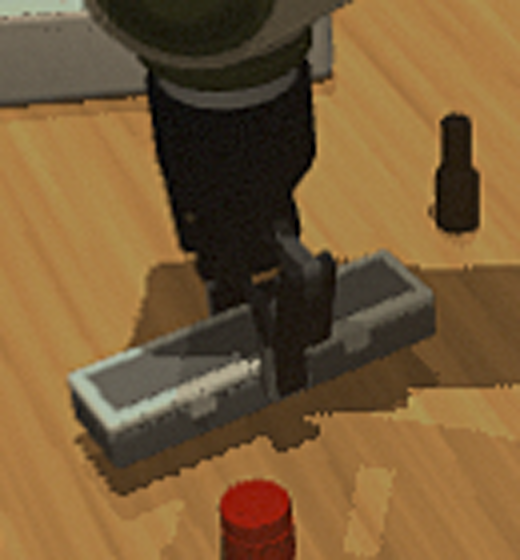

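```bash
python3 -m jog '[[[-0.02,0,0,0,0,0],[-0.03,0,0,0,0,0],[-0.03,0,0,0,0,0],[-0.025,0,0,0,0,0],[-0.01,0,0,0,0,0],[0,0,0,0,0,0]]]'
python3 -c "
from h import *
goto(588.6,214.8,150,76.1)"
```

```text
time_s: 36.72
eef_pos: [602.3, -229.5, 149.9]
ee_rot: [0.706, -0.05, 0.705, 0.05]
force: [0.6, 0.6, -0.7]
grip_width: 0.577
t 36.73 pos [ 602.3 -229.5  149.9] jawyaw 98.1 grip 0.577 F [ 0.6  0.6 -0.7] q [-0.55  0.65  1.22  0.    1.27 -2.26]
 shift mm BEFORE turn [-2.000e-01  4.418e+02  4.940e+01]  AFTER turn [-1.00e-01  4.28e+02 -1.20e+02]  rotvec rad [0.385 0.001 0.   ]
```

```bash
python3 -m jog '[[[0,0.013,0.0015,0,0,0],[0,0.028,0.0031,0,0,0],[0,0.036,0.004,0,0,0],[0,0.038,0.0042,0,0,0],[0,0.038,0.0042,0,0,0],[0,0.038,0.0042,0,0,0],[0,0.038,0.0042,0,0,0],[0,0.038,0.0042,0,0,0],[0,0.038,0.0042,0,0,0],[0,0.038,0.0042,0,0,0],[0,0.038,0.0042,0,0,0],[0,0.036,0.004,0,0,0]]]'
python3 -m jog '[[[0,0.0248,0.0032,0,0,0],[0.005,0,0,0.06,0,0],[0.015,0,0,0.09,0,0],[0.02,0,0,0.09,0,0],[0.015,0,0,0.09,0,0],[0.005,0,0,0.055,0,0],[0,0,0,0,0,0],[0,0,0,0,0,0]]]'
python3 - <<'E'
from h import *
goto(588.6,214.8,24.5,76.1)
c=vision.capture("scene"); crop(c,"scene19.png",210,190,410,370,4)
E
```

```text
time_s: 38.22
eef_pos: [587.7, 191.9, 148.5]
ee_rot: [0.705, -0.05, 0.706, 0.051]
force: [0.4, -0.7, -1.7]
grip_width: 0.579
time_s: 39.22
eef_pos: [588.2, 215.2, 89.5]
ee_rot: [0.702, 0.085, 0.702, -0.085]
force: [2.1, -0.3, -1.9]
grip_width: 0.577
t 39.23 pos [588.2 215.2  89.5] jawyaw 76.2 grip 0.577 F [ 2.1 -0.3 -1.9] q [ 0.16  0.67  1.34  0.    1.12 -1.17]
 shift mm BEFORE turn [65.  -0.3  0.5]  AFTER turn [65.  -0.3  0.5]  rotvec rad [ 0.001 -0.    -0.   ]
```

View pics/scene19.png

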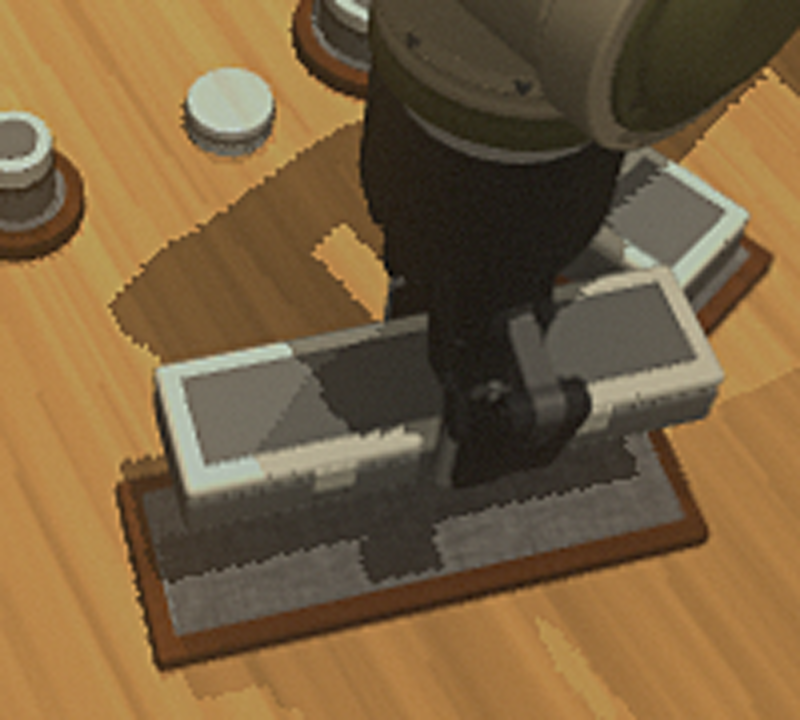

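```bash
python3 -m jog '[[[0.012,-0.0003,0.0005,0,0,0],[0.02,0,0,0,0,0],[0.013,0,0,0,0,0],[0.008,0,0,0,0,0],[0.005,0,0,0,0,0],[0.003,0,0,0,0,0],[0,0,0,0,0,0],[0,0,0,0,0,0]]]'
python3 -c "
from h import *
goto(588.6,214.8,24.5,76.1)"
```

```text
time_s: 40.28
eef_pos: [589.1, 214.5, 28.8]
ee_rot: [0.702, 0.086, 0.702, -0.085]
force: [0.8, 0.1, -0.8]
grip_width: 0.575
t 40.27 pos [589.1 214.5  28.8] jawyaw 76.1 grip 0.575 F [ 0.8  0.1 -0.8] q [ 0.16  0.75  1.38  0.    1.01 -1.17]
 shift mm BEFORE turn [ 4.3  0.1 -0.6]  AFTER turn [ 4.3  0.1 -0.6]  rotvec rad [-0.     0.001 -0.   ]
```

```bash
python3 -m jog '[[[0.0015,0.0001,-0.0004,0,0,0],[0.0015,0,0,0,0,0],[0,0,0,0,0,0]]]'
python3 -m jog '[[[0.0007,0,0,0,0,0],[0,0,0,0,0,0]]]'
python3 -m jog '[[[0.0005,0,0,0,0,0],[0,0,0,0,0,0]]]'
```

```text
time_s: 40.65
eef_pos: [588.4, 214.7, 25.3]
ee_rot: [0.702, 0.086, 0.702, -0.086]
force: [-0.6, 0.3, -2.3]
grip_width: 0.576
time_s: 40.9
eef_pos: [588.5, 214.7, 24.7]
ee_rot: [0.702, 0.086, 0.702, -0.086]
force: [0.2, 0.1, -1.2]
grip_width: 0.578
time_s: 41.15
eef_pos: [588.6, 214.7, 24.6]
ee_rot: [0.702, 0.086, 0.702, -0.086]
force: [-1.2, 0.1, 2.4]
grip_width: 0.575
```

```bash
python3 -m jog '[[[0,0,0,0,0,0],[0,0,0,0,0,0],[0,0,0,0,0,0],[0,0,0,0,0,0]]]' 0
python3 -m jog '[[[-0.01,0,0,0,0,0],[-0.025,0,0,0,0,0],[-0.04,0,0,0,0,0],[-0.04,0,0,0,0,0],[-0.03,0,0,0,0,0],[0,0,0,0,0,0]]]'
python3 -m jog '[[[0,-0.02,0,0,0,0],[0,-0.04,0,0,0,0],[0,-0.04,0,0,0,0],[0,-0.04,0,0,0,0],[0,-0.04,0,0,0,0],[0,-0.04,0,0,0,0],[0,-0.04,0,0,0,0],[0,-0.04,0,0,0,0],[0,-0.03,0,0,0,0],[0,-0.02,0,0,0,0],[0,0,0,0,0,0],[0,0,0,0,0,0]]]'
python3 - <<'E'
from h import *
goto(588,-100,160,76)
print("long");lid("top",(130,120,205,250),42,vmin=125);lid("scene",(225,250,400,365),42,vmin=125)
print("sq");lid("top",(165,215,220,280),42,vmin=125);lid("scene",(325,205,415,290),42,vmin=125)
for n in ["scene","top"]:
    c=vision.capture(n); cv2.imwrite(f"pics/{n}20.png",cv2.resize(c["image"][:,:,::-1],(800,600),interpolation=cv2.INTER_CUBIC))
E
```

```text
time_s: 41.65
eef_pos: [588.6, 214.7, 24.3]
ee_rot: [0.702, 0.086, 0.702, -0.086]
force: [-0.4, 0.3, -0.4]
grip_width: 1.001
time_s: 42.4
eef_pos: [589.5, 214.9, 172.4]
ee_rot: [0.704, 0.086, 0.7, -0.085]
force: [0.3, -0.1, 0.0]
grip_width: 0.999
time_s: 43.9
eef_pos: [504.3, -124.4, 168.8]
ee_rot: [0.702, 0.086, 0.702, -0.085]
force: [0.0, 0.4, -0.4]
grip_width: 1.0
t 43.9 pos [ 504.3 -124.4  168.8] jawyaw 76.1 grip 1.0 F [ 0.   0.4 -0.4] q [-0.47  0.37  1.61  0.    1.16 -1.8 ]
 shift mm BEFORE turn [ 8.8 43.7 75.4]  AFTER turn [ 8.8 43.9 75.3]  rotvec rad [ 0.002 -0.001 -0.001]
long
top out 177 [187.8 240.8] rect [445.5 160.6  42.8  57.3  18. ] circ [444.9 160.3  69. ]
top out 1718 [164.1 181.8] rect [588.2 213.9  51.7 189.4  76. ] circ [588.  213.1 193.6]
top hole 1096 [164.  181.5] rect [588.5 213.   35.3 174.   76. ] circ [588.8 214.1 176.4]
scene out 3860 [312.6 308.4] rect [591.  217.4  51.8 188.3  76.2] circ [590.9 216.3 193. ]
scene hole 2456 [312.9 306.7] rect [590.  215.3  35.  175.3  76.1] circ [590.3 215.9 177.3]
scene out 164 [375.1 254.3] rect [453.7 185.   27.   52.5  62.9] circ [447.9 173.6  52.5]
sq
top out 661 [188.3 247.6] rect [437.9 158.2  59.1  57.3  18.3] circ [438.8 158.3  77.3]
top hole 330 [187.9 247.6] rect [438.3 158.7  41.   41.4  17.6] circ [438.3 158.9  55.6]
scene out 146 [350.2 286.4] rect [524.9 208.2  15.5  68.9  62.7] circ [528.5 215.1  68.9]
scene out 935 [373.9 243.8] rect [441.  161.8  58.3  57.2  18. ] circ [441.4 162.5  78.3]
scene hole 511 [373.6 242.7] rect [440.1 160.5  43.3  42.7  18.4] circ [440.3 160.3  59. ]
```

View pics/scene20.png

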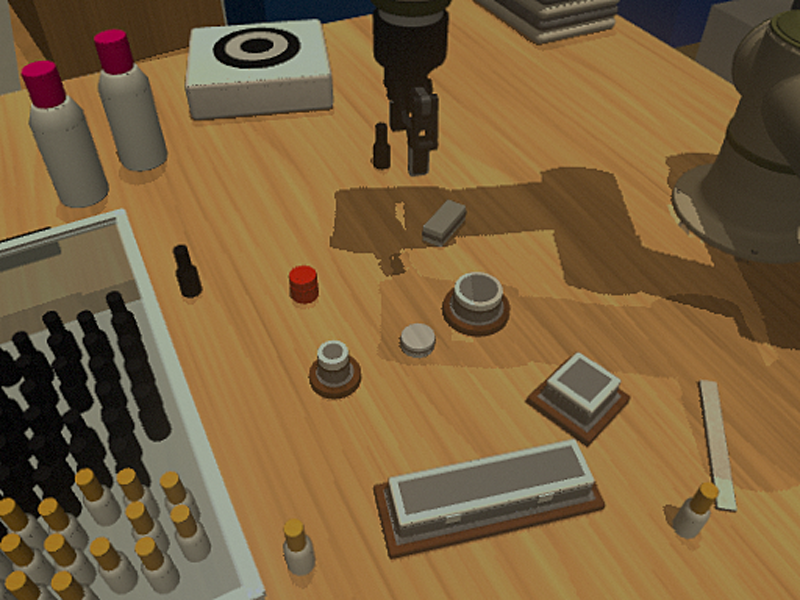

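View pics/top20.png

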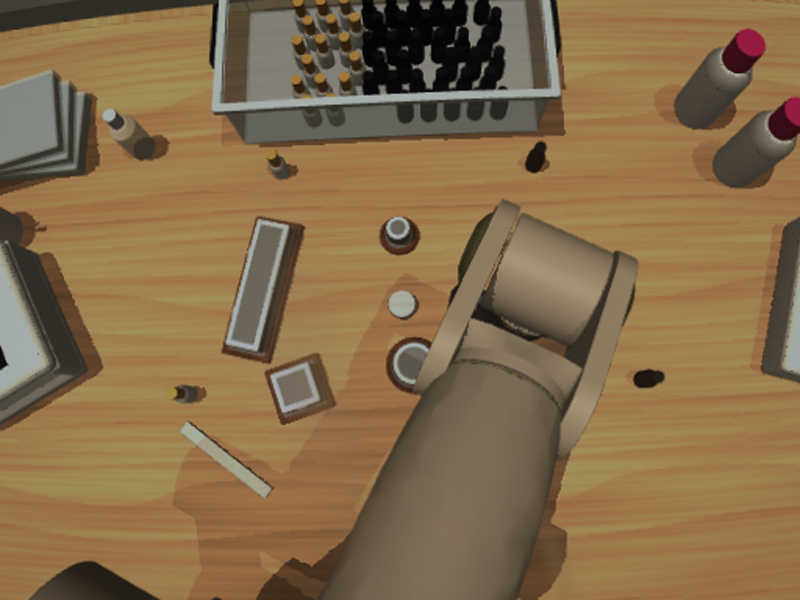

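The scene picture shows all four containers lid up on their stands: small jar (333,368), wide jar (477,298), square case (580,385), long case (490,490). The buffer (444,222), tin (418,338) and red look-alike (303,283) are where they were.

```bash
python3 -c "
from rig import workorder
print(workorder.finish_job())"
```

```text
the job is handed in; nothing more can be done
None
```

The job is handed in at about 44 s of the 115 s allowed. All four containers stand lid up on their own stands, placed in the order small jar, wide jar, square case, long case.

- **Placing:** The last checks put each container within about 1 mm of its stand's centre. The square case and the long case were within about 0.4° of their stands. The two cameras differ from each other by a steady 2–3 mm, so I used their mean. Each camera alone also showed the containers centred, except that the top camera's view of the square case was only usable in the final check.
- **Forces:** The highest wrist force I read was about 13 N, when the square case touched down. I took readings only at the end of each move, so brief peaks in between would not show.
- **Left alone:** In the last pictures the buffer block, the tin and the red look-alike jar are where they were at the start. I compared these by eye and did not re-measure them.

No check failed.

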